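Line up the card reader's plate with a drift pin and fit the bolt

TASK

The card reader's plate has slipped sideways on its counter mount, so its holes no longer line up with those of the nut bar underneath. Draw it back by working the tapered drift pin gently down through the plate's left hole into the bar until its collar sits flush on the plate, then fit the shoulder bolt fully home in the right hole, leaving the pin in. Feel your way and never force either of them (keep the push below about 25 N), do not push the plate or the reader with the gripper, and leave the other things on the counter alone.

Things in the scene. Friction and masses are not known exactly. Their poses are not given: they have to be found in the camera images.
- mount: Dark steel counter mount, fixed: a channel 126 (x) x 226 (y) x 40 mm high, open on top, with 6 mm lips along its long edges (along y) so that the plate between them slides only along y (1 mm side play). In the channel, under the plate and not measured, is a fixed steel nut bar: top 1 mm below the mount's, two 17 mm holes 37 mm deep, 160 mm apart along y. Origin: centre of its underside; z up.
- plate: Loose aluminium plate, 106 (x) x 200 (y) x 8 mm, lying on the mount, the card reader on a cradle in its middle (74 mm wide, top about 85 mm above the plate); about 0.5 kg in all. Its two 17 mm holes start 7.4 to 9 mm to one side of the nut bar's, towards +y or -y of the mount: see or feel which. Sliding it over needs a few N. Origin: centre of its underside; axes as the mount's.
- plate_left_hole (a point): Centre of the plate's left hole at the plate's top face (48 mm above the counter), 80 mm along the plate's +y.
- plate_right_hole (a point): The same for the plate's right hole (80 mm along -y).
- tool_block: Wooden block fixed to the counter, 106 (x) x 46 (y) x 46 mm high, with two 20 mm holes 60 mm apart along x, in which the pin and the bolt stand loosely (either may be in either), seats on the block's top. Origin: centre of its underside.
- drift_pin: Steel drift pin, 0.12 kg, standing in the block: the one with the slimmer, taller, domed handle. Origin on its axis at the underside of its collar (its seat); z up. Above it: collar 28 mm wide, 5 thick, then a round handle 18 mm wide up to 64 mm (full width to 56). Below: 17 mm of shank 15.4 mm wide (fits the 17 mm holes), then a 25 mm taper to a flat 5 mm tip at -42 mm.
- bolt: Steel shoulder bolt, 0.12 kg, standing in the block: the one with the thick, shorter, flat-topped round head, 28 mm wide, 42 mm high, with a dark round recess on top. Origin on its axis at the underside of the head (its seat); z up. Below: a shank 14 mm wide, 30 mm long, with a small 2.5 mm chamfer at its end, too blunt to draw the plate over.
- drink_dispenser: Tall drink dispenser standing in a tray behind and to the left of the tool block, solid: about 190 mm wide and 430 mm high, its tap reaching 110 mm towards the robot. Origin: centre of its foot, near the counter. The hand must pass in front of it.
- coaster_stack: Bystander, loose on the counter: stack of round cork coasters, 71 mm wide, 19 mm high.
- tape: Bystander, loose on the counter: roll of tape lying flat, 96 mm wide, 25 mm high.
- stapler: Bystander, loose on the counter: stapler, 36 x 135 x 42 mm.
- card_pack: Bystander, loose on the counter: banded pack of cards lying flat, 84 x 54 x 18 mm.
- rubber_stamp: Bystander, loose on the counter: rubber stamp standing up, 26 x 38 x 70 mm.

How it is judged:
On the way, in this order (a step that is already met when the one before it is completed fails the run):
1. the drift pin is home in the left hole with the plate flat on the mount, the bolt not yet fitted (z of drift_pin in the frame of plate_left_hole between -0.004 and 0.002 m and horizontal distance between drift_pin and plate_left_hole below 0.004 m and angle between drift_pin's own z axis and vertical below 0.07 rad and z of plate in the frame of mount below 0.042 m and horizontal distance between bolt and plate_right_hole above 0.03 m), for 0.2 s.
2. the bolt is home in the right hole with the pin still home (z of bolt in the frame of plate_right_hole between -0.004 and 0.002 m and horizontal distance between bolt and plate_right_hole below 0.004 m and angle between each of bolt, drift_pin's own z axis and vertical below 0.07 rad and z of drift_pin in the frame of plate_left_hole between -0.004 and 0.002 m and horizontal distance between drift_pin and plate_left_hole below 0.004 m), for 0.2 s.
At the end, for the whole second after the job is handed in: The pin stands in the plate's left hole and the bolt in its right hole, each within 4 mm of the hole's axis, within 0.07 rad of upright, seat at most 2 mm above the plate's top; the plate lies flat on the mount (within 2 mm), so both reach down into the nut bar; all at rest (all of step 2 and z of plate in the frame of mount below 0.042 m and linear speed of each of plate, drift_pin, bolt below 0.02 m/s); the robot touches nothing.
It fails at once if the drift pin is forced: it bears on the plate, the mount or the nut bar in it with more than 35 N (contact force between drift_pin and plate above 35 N or contact force between drift_pin and mount above 35 N or contact force between drift_pin and nut_bar above 35 N).
It fails at once if the bolt is forced: it bears on the plate, the mount or the nut bar in it with more than 35 N (contact force between bolt and plate above 35 N or contact force between bolt and mount above 35 N or contact force between bolt and nut_bar above 35 N).
It fails at once if the gripper or arm pushes the plate or the reader (more than 4 N) (contact force between any of the fingers, the arm and plate above 4 N).
It fails at once if a bystander is moved more than 30 mm (distance of any of coaster_stack, tape, stapler, card_pack, rubber_stamp from where it was at the start of the episode above 0.03 m).
It also fails if it takes over 72 s, if anything falls off the work surface, if the arm or the gripper's body presses on something with over 40 N, if the wrist force passes 120 N, or if a joint passes its speed limit or range.

ROBOT

A 6-joint arm with a two-finger parallel gripper is mounted at the origin on a cart in front of the work surface, level with it; the furniture and walls round the work are solid. World frame = base frame: x ahead of the robot, y to its left, z up, the work surface at z = 0. Lengths are in m, angles in rad, forces in N, time in s.
With the tool pointing down it reaches from about 0.375 to 0.9 m from the base axis. Payload 3.1 kg.
Tool frame: the origin (TCP) lies between the finger pads; the fingertips stand 19 mm ahead of it and the grasp point (between the pads) is the TCP; z points along the fingers, y is the direction in which the jaws open and shut (so a half turn about z gives the same grasp; the last joint's range is limited). The gripper opens to 85 mm and grips with 20 to 120 N. Pads are 22 mm wide; open, the fingers measure 114 mm over their backs; the gripper's body (76 mm by 85 mm) begins 54 mm behind the grasp point. The pads swing forward as they close: fully open they stand 13 mm farther back than shut.
Start: joints at [1.123, 0.527, 1.433, -0, 1.181, -0.178], TCP at [0.166, 0.603, 0.25] pointing down, gripper open.
Joint ranges: [-3.08, 3.08], [-0.75, 2.2], [0.22, 2.44], [-1.43, 4.57], [0, 2.65], [-2.85, 2.85]. Speed limits (rad/s): [2.79, 2.79, 3.14, 3.14, 3.14, 3.14].

INTERFACE

Orientations are given as a unit quaternion [x, y, z, w].
In Python, from station import manip, optics, job gives the robot as it stands.
- The arm moves only by the shell command python3 -m inch 'ROWS' [OPENING] [FORCE]. ROWS is JSON, one flat list of numbers, 4 for each row, row after row: the shift along the world's x, y, z in cm, then the turn about the world's z in rad. A call has 1 to 20 rows; each row shifts and turns the commanded pose from where the row before left it; what a row does not reach is not made up. A row lasts 1/8 s, in which the tool goes at most 62.5 mm and 10.7 degrees, less where a joint would pass 70% of its speed; a pose out of reach is approached as far as the arm can. A call with a gripper value outside its range is refused whole. OPENING is the opening in per cent of the stroke, from 0 (shut) to 100 (fully open), set as the call begins (- or left out, the last holds). The fingers move at their own pace and stop on an object; FORCE is the grip in N (left out, the last holds). Time passes only in rows, so rows that do not move let the fingers close. It gives the time, the measured TCP pose, the force and the opening at its end, in the units of the state.
- manip.sense(): the state, without advancing time (a new reading comes with each control period).
- optics.snapshot(name): name is "scene" or "top" or "wrist"; returns (picture, depth): 384x512x3 uint8, red, green, blue; 384x512 float32, m along the optical axis (not along the pixel's ray), 0 where there is no reading.
- optics.camera_model(name): a dict with "mtx" (3x3 intrinsics, pixels), "camera_from_world" (4x4, takes a point from world to camera coordinates); the wrist camera has in their place "tool_from_camera" (4x4, takes a point from camera to tool coordinates, whose origin is the TCP and whose axes are the flange's). Camera axes: x right, y up, looking along -z (the intrinsics and any distortion apply to the point x, -y, -z); pixel columns grow to the right and rows downward; lengths in m; the calibration is good to about 2 mm. A picture is of the moment at which its call begins: read the wrist's pose just before it. camera_model takes no time and is no camera call.
- job.sign_off(): hands the job in, once; it reports no verdict.
The state is a dict: "t": time; "q": joint angles; "qd": joint speeds; "tau": joint torques, N m; "tcp_pos": TCP position; "tool_rot": TCP orientation; "force": force on the tool from outside, world axes, zero at the start; "ft_torque": the same for the moment, N m; "finger_gap": opening from 0.0 (shut) to 1.0 (fully open).
Only numpy, scipy, OpenCV 4.12 (cv2) and the standard library are available. Lean on these libraries where they do the work, as an engineer would, in place of code of your own. Each camera call takes 0.05 s, during which the arm holds its last target.

## Working session

There is one attempt and no reset: what is moved stays moved. The work goes in short steps, Python scripts to look and compute and a shell command to move; the robot and the scene stay as the last step left them, time stands still between calls to the robot, and variables do not carry over. Pictures are saved under pics/ and viewed, and the job is handed in when it is done.

```bash
ls; mkdir -p pics; cat > h.py <<'E'
import numpy as np, cv2
from station import manip, optics, job
def snap(n,fn):
    s=manip.sense(); p,d=optics.snapshot(n); cv2.imwrite('pics/'+fn+'.png',p[:,:,::-1]); np.savez('pics/'+fn+'.npz',p=p,d=d,pos=s['tcp_pos'],rot=s['tool_rot']); return p,d,s
def wfc(n,pos=None,rot=None):
    m=optics.camera_model(n)
    if 'camera_from_world' in m: return np.array(m['mtx']),np.linalg.inv(np.array(m['camera_from_world']))
    from scipy.spatial.transform import Rotation as R
    T=np.eye(4);T[:3,:3]=R.from_quat(rot).as_matrix();T[:3,3]=pos
    return np.array(m['mtx']),T@np.array(m['tool_from_camera'])
def ray(n,uv,pos=None,rot=None):
    K,T=wfc(n,pos,rot); m=optics.camera_model(n)
    dist=np.array(m.get('dist',m.get('distortion',np.zeros(5))),float)
    u=cv2.undistortPoints(np.array(uv,float).reshape(-1,1,2),K,dist).reshape(-1,2)
    d=np.c_[u[:,0],-u[:,1],-np.ones(len(u))]
    return T[:3,3],d@T[:3,:3].T
def onz(n,uv,z,pos=None,rot=None):
    o,d=ray(n,uv,pos,rot); return o+d*((z-o[2])/d[:,2])[:,None]
def proj(n,P,pos=None,rot=None):
    K,T=wfc(n,pos,rot); c=np.linalg.inv(T)@np.r_[P,1]; c=c[:3]
    q=K@np.array([c[0],-c[1],-c[2]]); return q[:2]/q[2]
def cloud(n,d,pos=None,rot=None):
    h,w=d.shape; v,u=np.mgrid[:h,:w]; o,r=ray(n,np.c_[u.ravel(),v.ravel()],pos,rot)
    return (o+r*d.ravel()[:,None]).reshape(h,w,3)
E
python3 - <<'E'
from h import *
s=manip.sense();print(s)
for n in ['scene','top','wrist']:
    print(n,optics.camera_model(n)); snap(n,n+'0')
E
```

```text
pics
{'t': 0.0, 'q': array([ 1.12351408e+00,  5.28442723e-01,  1.43393809e+00,  2.95357787e-05,
        1.18142058e+00, -1.78495709e-01]), 'qd': array([-0.00081878, -0.00031435,  0.00141106,  0.00152285,  0.00182375,
        0.0013017 ]), 'tau': array([ 6.36313598e-04, -4.42352736e+01, -1.78027421e+01, -2.09238783e-04,
        8.36088555e-03,  2.29800882e-06]), 'tcp_pos': array([0.16563091, 0.60192979, 0.24933662]), 'tool_rot': array([ 1.33994565e-01,  9.90981451e-01, -1.04654685e-03, -3.52927651e-04]), 'force': array([ 0.5431061 ,  0.14433949, -0.06712973]), 'ft_torque': array([-0.03832257,  0.02635946,  0.04632099]), 'finger_gap': 1.0019388031448124}
scene {'mtx': array([[473.05371876,   0.        , 255.76569512],
       [  0.        , 473.05371876, 197.1842078 ],
       [  0.        ,   0.        ,   1.        ]]), 'camera_from_world': array([[ 0.68816605, -0.72546507, -0.01131009, -0.32473792],
       [ 0.6474849 ,  0.60701183,  0.46076017, -0.40471158],
       [-0.32740005, -0.32440262,  0.88745262, -1.39373341],
       [ 0.        ,  0.        ,  0.        ,  1.        ]])}
top
[... 261 characters left out ...]
4473,  0.29883191,  0.62994692, -0.45473254],
       [-0.5793966 , -0.24728465,  0.77662725, -1.5628718 ],
       [ 0.        ,  0.        ,  0.        ,  1.        ]])}
wrist {'mtx': array([[266.66012981,   0.        , 251.23090263],
       [  0.        , 266.66012981, 192.31389219],
       [  0.        ,   0.        ,   1.        ]]), 'tool_from_camera': array([[-4.33955276e-04,  9.53592769e-01,  3.01099057e-01,
         7.78751846e-02],
       [ 9.99998749e-01, -4.40991597e-05,  1.58089958e-03,
        -5.48683113e-04],
       [ 1.52081263e-03,  3.01099367e-01, -9.53591558e-01,
        -1.22555375e-01],
       [ 0.00000000e+00,  0.00000000e+00,  0.00000000e+00,
         1.00000000e+00]])}
```

View pics/scene0.png

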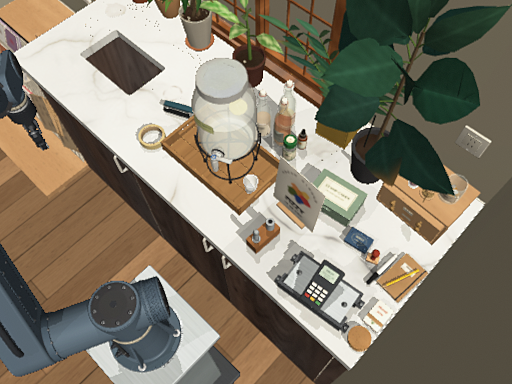

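View pics/top0.png

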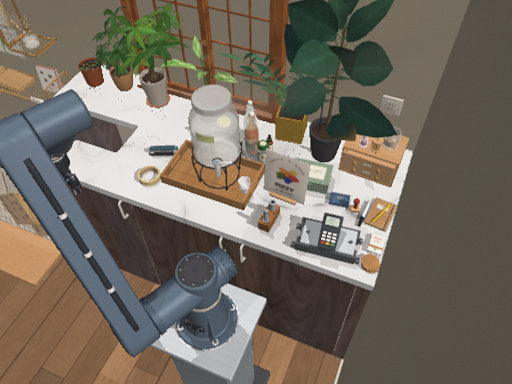

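View pics/wrist0.png

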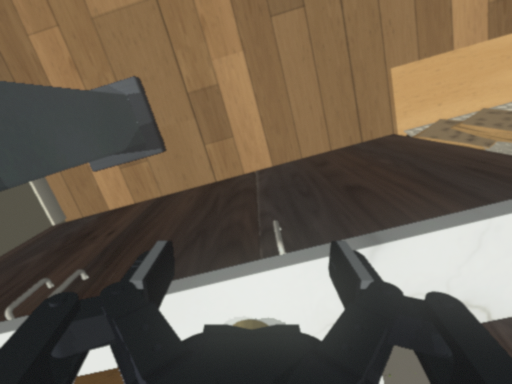

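```bash
python3 - <<'E'
from h import *
a=np.load('pics/scene0.npz');b=np.load('pics/top0.npz')
cv2.imwrite('pics/s0c.png',cv2.resize(a['p'][200:350,240:400],None,fx=5,fy=5,interpolation=cv2.INTER_CUBIC)[:600,:,::-1])
cv2.imwrite('pics/t0c.png',cv2.resize(b['p'][180:280,250:390],None,fx=5.5,fy=5.5,interpolation=cv2.INTER_CUBIC)[:,:,::-1])
C=cloud('scene',a['d'])
for v in range(215,330,8):
    print(v,[tuple(np.round(C[v,u]*1000).astype(int)) for u in range(250,380,16)])
E
```

```text
215 [(np.int64(493), np.int64(46), np.int64(-3)), (np.int64(527), np.int64(6), np.int64(1)), (np.int64(564), np.int64(-32), np.int64(0)), (np.int64(590), np.int64(-78), np.int64(26)), (np.int64(592), np.int64(-134), np.int64(105)), (np.int64(668), np.int64(-150), np.int64(11)), (np.int64(679), np.int64(-198), np.int64(62)), (np.int64(746), np.int64(-225), np.int64(-2)), (np.int64(781), np.int64(-264), np.int64(1))]
223 [(np.int64(470), np.int64(24), np.int64(2)), (np.int64(477), np.int64(-40), np.int64(88)), (np.int64(543), np.int64(-52), np.int64(-1)), (np.int64(573), np.int64(-94), np.int64(15)), (np.int64(588), np.int64(-142), np.int64(64)), (np.int64(651), np.int64(-166), np.int64(-1)), (np.int64(672), np.int64(-210), np.int64(30)), (np.int64(720), np.int64(-244), np.int64(4)), (np.int64(759), np.int64(-281), np.int64(-2))]
231 [(np.int64(451), np.int64(7), np.int64(-5)), (np.int64(471), np.int64(-46), np.int64(47)), (np.int64(523), np.int64(-70), np.int64(-3)), (np.int64(559), np.int64(-108), np.int64(-5)), (np.int64(593), np.int64(-147), np.int64(-1)), (np.int64(627), np.int64(
[... 4587 characters left out ...]
2), np.int64(-297), np.int64(1)), (np.int64(374), np.int64(-331), np.int64(5)), (np.int64(396), np.int64(-368), np.int64(45)), (np.int64(427), np.int64(-402), np.int64(44)), (np.int64(473), np.int64(-435), np.int64(-2)), (np.int64(499), np.int64(-469), np.int64(19))]
327 [(np.int64(361), np.int64(-50), np.int64(-964)), (np.int64(364), np.int64(-153), np.int64(-644)), (np.int64(364), np.int64(-232), np.int64(-391)), (np.int64(364), np.int64(-294), np.int64(-191)), (np.int64(356), np.int64(-346), np.int64(3)), (np.int64(390), np.int64(-381), np.int64(-1)), (np.int64(422), np.int64(-415), np.int64(0)), (np.int64(448), np.int64(-449), np.int64(20)), (np.int64(482), np.int64(-483), np.int64(15))]
```

View pics/s0c.png

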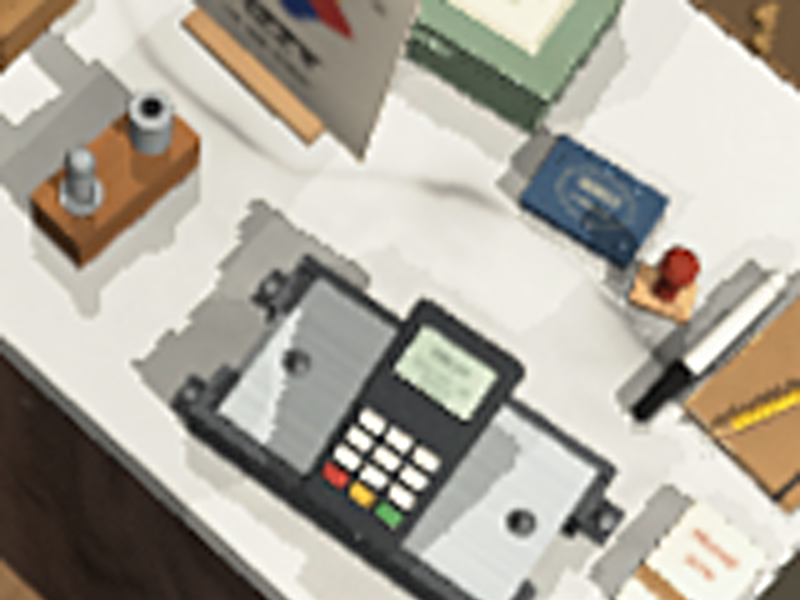

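View pics/t0c.png

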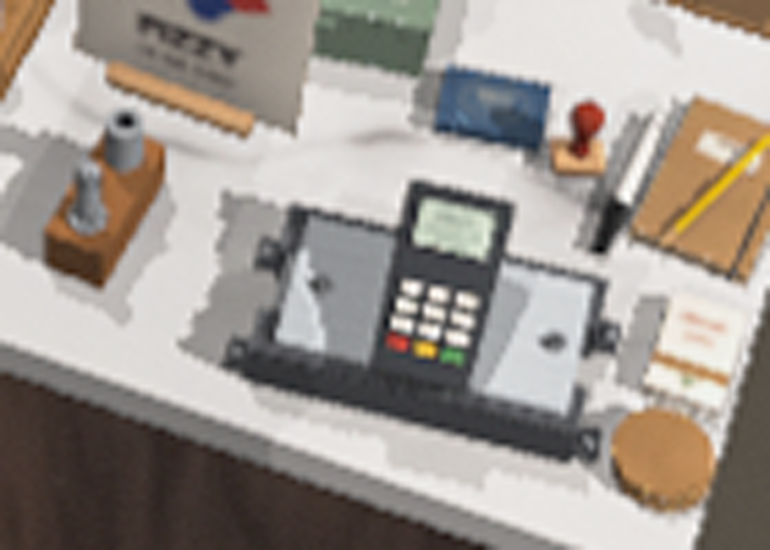

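```bash
python3 - <<'E'
from h import *
f=lambda x,y:(240+x/5,200+y/5)
g=lambda x,y:(250+x/5.5,180+y/5.5)
def two(a,b):
    o1,d1=ray('scene',[a]);o2,d2=ray('top',[b]);d1=d1[0];d2=d2[0]
    A=np.c_[d1,-d2];t=np.linalg.lstsq(A,o2-o1,rcond=None)[0];p=o1+t[0]*d1;q=o2+t[1]*d2
    return ((p+q)/2).round(4),np.linalg.norm(p-q).round(4)
for n,a,b in [('pintop',(79,155),(88,168)),('boltrecess',(151,107),(125,124)),('lhole',(297,362),(320,284)),('rhole',(521,521),(553,341)),
 ('blockL',(75,268),(102,287)),('plateTL',(315,275),(305,220)),('plateBL',(220,410),(275,340)),('mountBL',(180,405),(230,355)),('mountBR',None,(590,450))]:
    if a: print(n,two(f(*a),g(*b)),onz('scene',[f(*a)],.048).round(4),onz('top',[g(*b)],.048).round(4))
E
```

```text
pintop (array([ 0.4301, -0.0424,  0.1066]), np.float64(0.0021)) [[ 0.4482 -0.0233  0.048 ]] [[ 0.4693 -0.0277  0.048 ]]
boltrecess (array([ 0.4912, -0.0456,  0.0835]), np.float64(0.0022)) [[ 0.5037 -0.0339  0.048 ]] [[ 0.5159 -0.0374  0.048 ]]
lhole (array([ 0.44  , -0.2123,  0.0475]), np.float64(0.0001)) [[ 0.4399 -0.2125  0.048 ]] [[ 0.4397 -0.2124  0.048 ]]
rhole (array([ 0.456 , -0.3719,  0.0495]), np.float64(0.0016)) [[ 0.4565 -0.371   0.048 ]] [[ 0.4569 -0.3727  0.048 ]]
blockL (array([ 0.4004, -0.0658,  0.0145]), np.float64(0.0024)) [[ 0.3917 -0.0735  0.048 ]] [[ 0.3796 -0.0749  0.048 ]]
plateTL (array([ 0.4919, -0.1832,  0.04  ]), np.float64(0.0014)) [[ 0.4894 -0.184   0.048 ]] [[ 0.4863 -0.1852  0.048 ]]
plateBL (array([ 0.3862, -0.1985,  0.0463]), np.float64(0.0004)) [[ 0.3858 -0.1986  0.048 ]] [[ 0.3852 -0.199   0.048 ]]
mountBL (array([ 0.379 , -0.172 ,  0.0197]), np.float64(0.0034)) [[ 0.3717 -0.1792  0.048 ]] [[ 0.3623 -0.175   0.048 ]]
```

```bash
python3 - <<'E'
from h import *
for n in ('scene','top'):
    a=np.load(f'pics/{n}0.npz');C=cloud(n,a['d']);m=(a['d']>0)&(C[...,2]>.06)&(C[...,2]<.5)&(C[...,0]>.2)&(C[...,1]>-.1)&(C[...,1]<.6)
    P=C[m]
    for y in np.arange(-.1,.6,.05):
        q=P[(P[:,1]>y)&(P[:,1]<y+.05)]
        if len(q): print(n,y.round(2),len(q),q[:,0].min().round(3),np.percentile(q[:,0],2).round(3),q[q[:,0].argmin()].round(2))
E
```

```text
scene -0.1 2598 0.425 0.592 [ 0.42 -0.05  0.06]
scene -0.05 1518 0.419 0.426 [ 0.42 -0.04  0.06]
scene 0.0 770 0.596 0.599 [0.6  0.01 0.06]
scene 0.05 400 0.535 0.553 [0.54 0.09 0.07]
scene 0.1 1274 0.487 0.498 [0.49 0.15 0.23]
scene 0.15 4219 0.469 0.481 [0.47 0.18 0.19]
scene 0.2 3031 0.492 0.498 [0.49 0.24 0.16]
scene 0.25 1846 0.494 0.5 [0.49 0.26 0.16]
scene 0.3 796 0.513 0.519 [0.51 0.3  0.16]
scene 0.35 775 0.776 0.801 [0.78 0.39 0.34]
scene 0.4 1038 0.778 0.8 [0.78 0.4  0.33]
scene 0.45 1196 0.844 0.861 [0.84 0.48 0.32]
scene 0.5 198 0.839 0.843 [0.84 0.52 0.32]
scene 0.55 477 0.2 0.205 [0.2  0.59 0.37]
top -0.1 1466 0.42 0.593 [ 0.42 -0.05  0.06]
top -0.05 1199 0.42 0.427 [ 0.42 -0.04  0.09]
top 0.0 839 0.595 0.601 [0.59 0.02 0.07]
top 0.05 558 0.488 0.556 [0.49 0.07 0.06]
top 0.1 1309 0.469 0.516 [0.47 0.15 0.06]
top 0.15 2557 0.468 0.478 [0.47 0.18 0.19]
top 0.2 2079 0.468 0.5 [0.47 0.22 0.06]
top 0.25 1597 0.464 0.502 [0.46 0.3  0.06]
top 0.3 1007 0.517 0.524 [0.52 0.31 0.15]
top 0.35 844 0.784 0.876 [0.78 0.39 0.34]
top 0.4 791 0.574 0.807 [0.57 0.45 0.06]
top 0.45 1333 0.847 0.878 [0.85 0.49 0.32]
top 0.5 205 0.846 0.849 [0.85 0.53 0.32]
top 0.55 1047 0.785 0.807 [0.79 0.56 0.35]
```

```bash
python3 -m inch '[-0.6,-5.4,0,-0.08,-0.6,-5.4,0,-0.08,-0.6,-5.4,0,-0.08,-0.6,-5.4,0,-0.08,4,-2.8,0,-0.08,4,-2.8,0,-0.08,4,-2.8,0,-0.08,4,-2.8,0,-0.08,2.1,-3.6,0,-0.08,2.1,-3.6,0,-0.08,2.1,-3.6,0,-0.08,2.1,-3.6,0,-0.08,0.5,-4.3,0,-0.08,0.5,-4.3,0,-0.08,0.5,-4.3,0,-0.08,0,0,0,0]' 50; python3 - <<'E'
from h import *
p,d,s=snap('wrist','w1');print(s['t'],s['tcp_pos'],s['tool_rot'],s['force'])
E
```

```text
t: 2.15
tcp_pos: [0.4018, -0.0009, 0.2504]
tool_rot: [0.672, 0.741, 0.0, 0.001]
force: [-0.1, 0.5, -0.7]
finger_gap: 0.495
2.15 [ 0.4018087  -0.00087137  0.25039082] [6.72015447e-01 7.40536921e-01 1.13237676e-04 5.42855622e-04] [-0.10939417  0.46771396 -0.71933718]
```

View pics/w1.png

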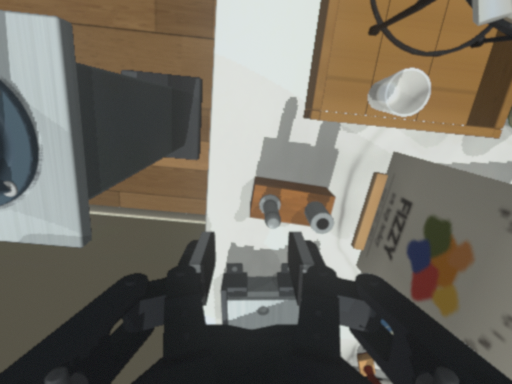

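```bash
python3 - <<'E'
from h import *
a=np.load('pics/w1.npz')
cv2.imwrite('pics/w1c.png',cv2.resize(a['p'][165:325,210:370],None,fx=3.7,fy=3.7,interpolation=cv2.INTER_CUBIC)[:,:,::-1])
C=cloud('wrist',a['d'],a['pos'],a['rot'])
q=(C[...,2]>.1)&(C[...,2]<.112)&(abs(C[...,0]-.43)<.03)&(abs(C[...,1]+.042)<.03)
print('pin',C[q].mean(0),C[q].min(0),C[q].max(0),q.sum())
q=(C[...,2]>.083)&(C[...,2]<.095)&(abs(C[...,0]-.49)<.03)&(abs(C[...,1]+.045)<.03)
print('bolt',C[q].mean(0),C[q].min(0),C[q].max(0),q.sum())
for uv,z in [((273.5,222),.108),((320,223),.088)]: print(onz('wrist',[uv],z,a['pos'],a['rot']))
E
```

```text
pin [ 0.42812659 -0.03948287  0.1058639 ] [ 0.41991915 -0.04766986  0.10002301] [ 0.43704226 -0.03259182  0.1100844 ] 187
bolt [ 0.48777935 -0.04430681  0.08700754] [ 0.47477503 -0.05905712  0.08300447] [ 0.50185358 -0.03147546  0.08929508] 417
[[ 0.42867399 -0.0395029   0.108     ]]
[[ 0.48535474 -0.04423552  0.088     ]]
```

View pics/w1c.png

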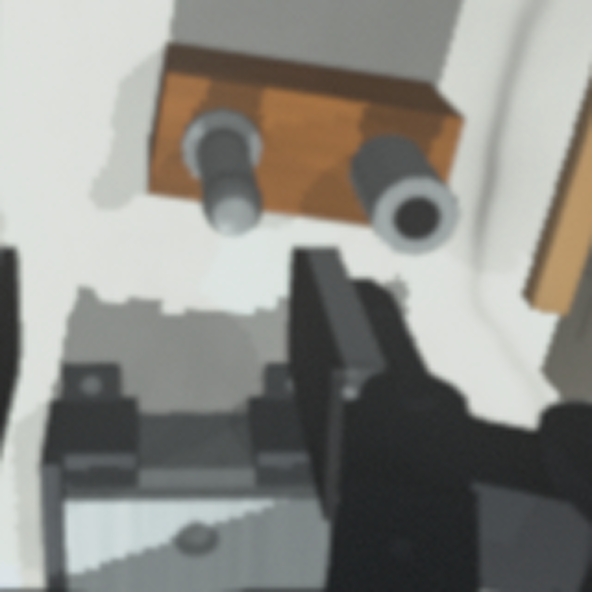

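```bash
python3 -m inch '[1.35,-2,0,0,1.35,-2,0,0,0,0,-4,0,0,0,-4,0,0,0,-4,0,0,0,-3,0,0,0,-1.4,0,0,0,0,0]' 50 60; python3 - <<'E'
from h import *
p,d,s=snap('wrist','w2');print(s['t'],s['tcp_pos'],s['force'])
E
```

```text
t: 3.2
tcp_pos: [0.4277, -0.038, 0.0852]
tool_rot: [0.67, 0.743, -0.0, -0.001]
force: [-0.4, -0.2, -0.0]
finger_gap: 0.495
3.2 [ 0.42769081 -0.03795138  0.0852441 ] [-0.42765748 -0.20503737 -0.04722744]
```

View pics/w2.png

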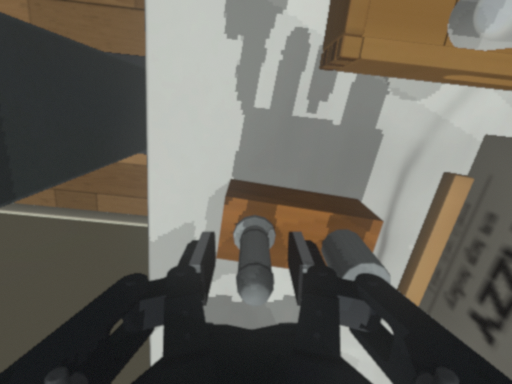

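```bash
python3 - <<'E'
from h import *
a=np.load('pics/w2.npz')
C=cloud('wrist',a['d'],a['pos'],a['rot'])
q=(C[...,2]>.095)&(C[...,2]<.115)&(abs(C[...,0]-.43)<.012)&(abs(C[...,1]+.042)<.02)
print('pin',C[q].mean(0),C[q].min(0),C[q].max(0),q.sum())
q=(C[...,2]>.049)&(C[...,2]<.053)&(abs(C[...,0]-.43)<.015)&(abs(C[...,1]+.042)<.02)
print('collar',C[q].min(0),C[q].max(0),q.sum())
print(onz('wrist',[(254,289)],.108,a['pos'],a['rot']))
E
```

```text
pin [ 0.42831553 -0.0375909   0.10407323] [ 0.41947393 -0.04782134  0.09523445] [ 0.4377158  -0.03126805  0.11001553] 1314
collar [ 0.41539962 -0.05109366  0.04900673] [ 0.4423719  -0.02764042  0.05296323] 543
[[ 0.42797298 -0.0377649   0.108     ]]
```

```bash
python3 -m inch '[0,-0.15,0,0,0,0,0,0,0,0,0,0,0,0,0,0,0,0,0,0]' 0 60; python3 -c "
from h import *
s=manip.sense();print(s['force'],s['tcp_pos'])"; python3 -m inch '[0,0,1.5,0,0,0,4,0,0,0,4,0,0,0,0,0]'; python3 - <<'E'
from h import *
p,d,s=snap('wrist','w3');print(s['t'],s['tcp_pos'],s['force'],s['finger_gap'])
E
```

```text
t: 3.88
tcp_pos: [0.4287, -0.0402, 0.087]
tool_rot: [0.67, 0.742, 0.0, 0.001]
force: [1.0, -0.2, 6.1]
finger_gap: 0.192
[ 1.03042058 -0.18536158  6.14398381] [ 0.42868486 -0.04023582  0.08704779]
t: 4.38
tcp_pos: [0.4293, -0.0404, 0.1835]
tool_rot: [0.67, 0.742, 0.001, 0.003]
force: [0.3, 0.3, -1.5]
finger_gap: 0.192
4.375 [ 0.42931635 -0.040396    0.18352931] [ 0.32336752  0.29687927 -1.47047037] 0.1924430880169996
```

View pics/w3.png

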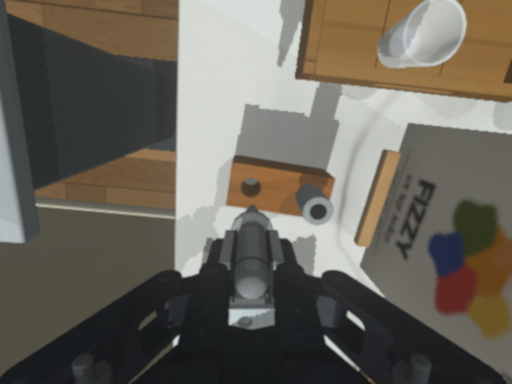

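```bash
python3 -m inch '[0.2,-2.5,0,0,0.2,-3,0,0,0.2,-3,0,0,0.2,-3,0,0,0.2,-2.5,0,0,0,0,0,0]'; python3 - <<'E'
from h import *
p,d,s=snap('wrist','w4');print(s['t'],s['tcp_pos'],s['force'],s['finger_gap'])
cv2.imwrite('pics/w4c.png',cv2.resize(p[100:384,130:400],None,fx=2.1,fy=2.1,interpolation=cv2.INTER_CUBIC)[:,:,::-1])
E
```

```text
t: 5.18
tcp_pos: [0.4375, -0.181, 0.1797]
tool_rot: [0.671, 0.741, -0.0, -0.001]
force: [-0.1, 1.0, -1.5]
finger_gap: 0.195
5.175 [ 0.43746878 -0.18102325  0.17966584] [-0.10350862  1.0316634  -1.53336871] 0.19494052914146412
```

View pics/w4c.png

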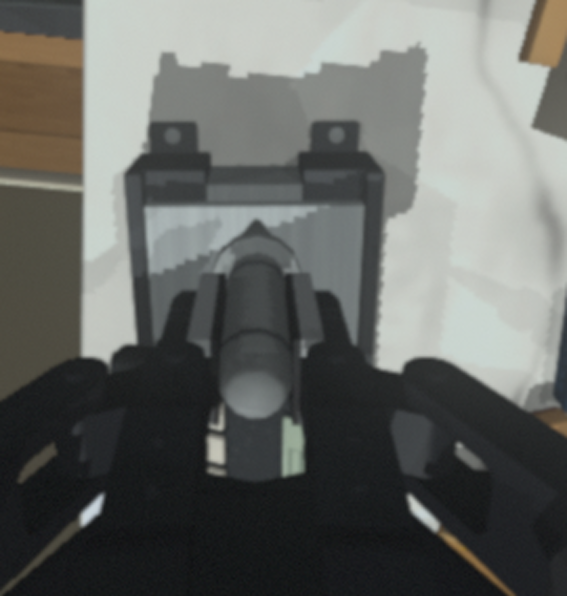

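```bash
python3 - <<'E'
from h import *
a=np.load('pics/w4.npz')
C=cloud('wrist',a['d'],a['pos'],a['rot'])
for u in (215,228,252,275,290):
    print(u)
    for v in range(160,204,2): print(v,C[v,u].round(4), a['p'][v,u])
E
```

```text
215
160 [ 0.3931 -0.1647  0.0035] [65 67 67]
162 [ 0.3933 -0.1669  0.0041] [75 79 78]
164 [ 0.3938 -0.1684  0.0078] [86 90 90]
166 [ 0.3937 -0.1711  0.0058] [80 84 84]
168 [ 0.3938 -0.1736  0.0048] [65 68 68]
170 [ 0.3939 -0.176   0.0046] [60 64 64]
172 [ 0.394  -0.1784  0.0045] [59 61 61]
174 [ 0.3946 -0.1796  0.0087] [52 54 52]
176 [ 0.3959 -0.1795  0.0181] [52 54 53]
178 [ 0.397  -0.1794  0.0267] [51 54 53]
180 [ 0.3981 -0.1792  0.0353] [56 59 59]
182 [ 0.3987 -0.1803  0.0391] [75 78 79]
184 [ 0.399  -0.182   0.0404] [78 81 83]
186 [ 0.399  -0.1844  0.0395] [68 72 73]
188 [ 0.399  -0.1867  0.0389] [59 63 63]
190 [ 0.3991 -0.1891  0.0384] [59 61 62]
192 [ 0.3994 -0.1907  0.04  ] [60 63 64]
194 [ 0.3994 -0.1932  0.039 ] [61 63 64]
196 [ 0.3997 -0.195   0.0402] [77 80 80]
198 [ 0.4004 -0.1952  0.0458] [131 138 138]
200 [ 0.4006 -0.1971  0.0465] [164 174 174]
202 [ 0.4009 -0.199   0.0472] [164 173 174]
228
160 [ 0.4074 -0.1642 -0.0013] [123 126 123]
162 [ 4.076e-01 -1.662e-01  1.000e-04] [121 124 120]
164 [ 4.078e-01 -1.685e-01  4.000e-04] [121 123 121]
166 [ 4.079e-01 -1.710e-01 -4.0
[... 2921 characters left out ...]
 0.4791 -0.1676  0.0039] [63 66 67]
172 [ 0.4794 -0.1699  0.0041] [56 58 59]
174 [ 0.4786 -0.1707  0.0108] [52 53 53]
176 [ 0.4773 -0.1708  0.0203] [51 53 52]
178 [ 0.4762 -0.1709  0.0289] [52 54 54]
180 [ 0.4751 -0.1711  0.0368] [60 62 63]
182 [ 0.475  -0.1726  0.0391] [79 83 85]
184 [ 0.4753 -0.1746  0.0395] [74 79 80]
186 [ 0.4757 -0.177   0.0387] [62 65 66]
188 [ 0.4761 -0.1793  0.0381] [63 65 66]
190 [ 0.4765 -0.1815  0.0378] [62 65 66]
192 [ 0.4765 -0.1832  0.0392] [61 64 66]
194 [ 0.4768 -0.1853  0.0394] [65 68 69]
196 [ 0.4767 -0.1868  0.0417] [80 84 84]
198 [ 0.4762 -0.1874  0.0463] [105 112 112]
200 [ 0.4766 -0.1898  0.0456] [116 123 123]
202 [ 0.4766 -0.1914  0.0471] [115 122 122]
```

```bash
python3 - <<'E'
from h import *
th=.103; ex=np.array([np.cos(th),np.sin(th)]); ey=np.array([-np.sin(th),np.cos(th)])
c=np.array([.448,-.2921])
for n in ('scene','top'):
    a=np.load(f'pics/{n}0.npz');C=cloud(n,a['d']);X=(C[...,:2]-c)@ex;Y=(C[...,:2]-c)@ey;Z=C[...,2]
    dark=a['p'].max(2)<110
    for nm,lo,hi in (('x-60',-63,-53),('x-45',-50,-40),('x-30',-40,-20),('x0',-12,12),('x30',20,40),('x45',40,50),('x60',53,63)):
        m=(X>lo/1000)&(X<hi/1000)&(abs(Y)<.18)&(a['d']>0)
        for zl,zh in ((.012,.033),(.034,.044),(.044,.055)):
            q=m&(Z>zl)&(Z<zh)
            if q.sum()>3: print(n,nm,zl,q.sum(),'Y',np.percentile(Y[q],[0,4,96,100]).round(4))
E
python3 - <<'E'
from h import *
a=np.load('pics/scene0.npz')
cv2.imwrite('pics/s0d.png',cv2.resize(a['p'][245:325,270:375],None,fx=7.4,fy=7.4,interpolation=cv2.INTER_LANCZOS4)[:,:,::-1])
E
```

```text
scene x-60 0.012 74 Y [-0.1793 -0.1758  0.0695  0.1015]
scene x-60 0.034 67 Y [-0.1023 -0.0951  0.1096  0.1185]
scene x-60 0.044 123 Y [-0.1061 -0.1003  0.1101  0.1184]
scene x-45 0.012 62 Y [-0.1795 -0.1777 -0.1312  0.1297]
scene x-45 0.034 37 Y [-0.1068 -0.1057  0.1157  0.1182]
scene x-45 0.044 143 Y [-0.0969 -0.0917  0.0959  0.1137]
scene x-30 0.012 110 Y [-0.1797 -0.1784 -0.1362 -0.1323]
scene x-30 0.034 70 Y [-0.106  -0.1046  0.116   0.1179]
scene x-30 0.044 266 Y [-0.1067 -0.0929  0.0971  0.1042]
scene x0 0.012 50 Y [-0.1796 -0.1778  0.0916  0.0938]
scene x0 0.034 73 Y [-0.0863 -0.0833  0.1095  0.1105]
scene x0 0.044 265 Y [-0.0973 -0.0937  0.0966  0.1017]
scene x30 0.012 84 Y [-0.1796 -0.1787 -0.0988  0.1151]
scene x30 0.034 67 Y [-0.1071 -0.1063  0.1166  0.1183]
scene x30 0.044 255 Y [-0.1024 -0.0931  0.097   0.1078]
scene x45 0.012 35 Y [-0.1799 -0.1787 -0.1293  0.1249]
scene x45 0.034 40 Y [-0.1062 -0.1045  0.1155  0.1168]
scene x45 0.044 114 Y [-0.0968 -0.0933  0.0976  0.1016]
scene x60 0.012 31 Y [-0.1793 -0.1783 -0.1524 -0.1513]
scene x60 0.034 37 Y [-0.1029 -0.1018  0.0
[... 490 characters left out ...]
7   0.1183]
top x-30 0.044 154 Y [-0.1063 -0.0938  0.1009  0.1172]
top x0 0.012 30 Y [-0.18   -0.1796  0.0489  0.1721]
top x0 0.034 26 Y [-0.0802 -0.0795  0.1099  0.111 ]
top x0 0.044 157 Y [-0.0967 -0.0926  0.1009  0.1096]
top x30 0.012 51 Y [-0.1788 -0.178   0.1138  0.1171]
top x30 0.034 29 Y [-0.1057 -0.105   0.1178  0.1189]
top x30 0.044 136 Y [-0.0969 -0.0914  0.0983  0.1096]
top x45 0.012 22 Y [-0.1778 -0.1752  0.1328  0.1336]
top x45 0.034 14 Y [-0.1065 -0.1062  0.1181  0.1187]
top x45 0.044 64 Y [-0.1021 -0.0935  0.1065  0.1149]
top x60 0.012 22 Y [-0.1795 -0.1778 -0.085   0.1055]
top x60 0.034 9 Y [-0.1051 -0.0965  0.1179  0.118 ]
top x60 0.044 64 Y [-0.1042 -0.1002  0.1119  0.1183]
```

View pics/s0d.png

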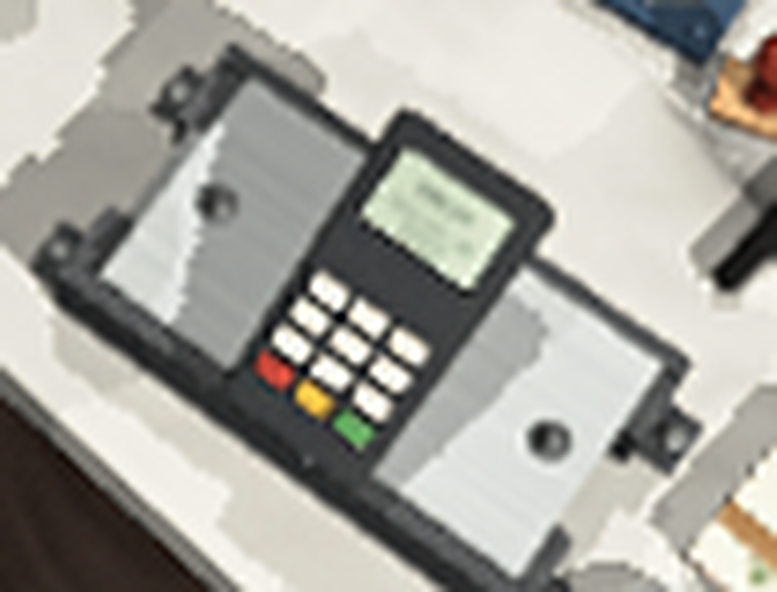

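```bash
python3 - <<'E'
from h import *
a=np.load('pics/w1.npz')
print('hole w1',onz('wrist',[(210+197/3.7,165+540/3.7)],.048,a['pos'],a['rot']))
a=np.load('pics/w4.npz')
print('tip w4',onz('wrist',[(130+258/2.1,100+222/2.1)],a['pos'][2]-.083,a['pos'],a['rot']),a['pos'])
# handle top depth
C=cloud('wrist',a['d'],a['pos'],a['rot']);z0=a['pos'][2]
q=(C[...,2]>z0+.006)&(C[...,2]<z0+.026)&(abs(C[...,0]-a['pos'][0])<.0095)&(abs(C[...,1]-a['pos'][1])<.015)
print('handle',C[q].min(0)-a['pos'],C[q].max(0)-a['pos'],q.sum())
q=(C[...,2]>z0-.038)&(C[...,2]<z0-.034)&(abs(C[...,0]-a['pos'][0])<.02)&(abs(C[...,1]-a['pos'][1])<.02)
print('collar',C[q].min(0)-a['pos'],C[q].max(0)-a['pos'],q.sum())
# plate x edges from bright mask row at z .048
for v in (200,204,208): 
    r=a['p'][v].max(1); print(v,[(u,int(r[u]),C[v,u].round(3)) for u in (196,198,200,202,302,304,306)])
E
```

```text
hole w1 [[ 0.43898142 -0.21022377  0.048     ]]
tip w4 [[ 0.43752264 -0.18083808  0.09666584]] [ 0.43746878 -0.18102325  0.17966584]
handle [-0.0094776  -0.01245723  0.00601492] [0.00949568 0.01292019 0.0259848 ] 1724
collar [-0.01397985 -0.0025704  -0.03798869] [ 0.01237855  0.01287795 -0.03406451] 397
200 [(196, 82, array([ 0.381, -0.2  ,  0.045])), (198, 112, array([ 0.383, -0.2  ,  0.044])), (200, 167, array([ 0.386, -0.198,  0.047])), (202, 166, array([ 0.388, -0.198,  0.048])), (302, 117, array([ 0.488, -0.188,  0.047])), (304, 71, array([ 0.491, -0.188,  0.045])), (306, 67, array([ 0.493, -0.188,  0.046]))]
204 [(196, 81, array([ 0.381, -0.204,  0.045])), (198, 99, array([ 0.383, -0.204,  0.045])), (200, 168, array([ 0.386, -0.203,  0.047])), (202, 173, array([ 0.388, -0.203,  0.047])), (302, 113, array([ 0.489, -0.192,  0.048])), (304, 68, array([ 0.492, -0.193,  0.044])), (306, 68, array([ 0.494, -0.193,  0.045]))]
208 [(196, 86, array([ 0.381, -0.208,  0.045])), (198, 95, array([ 0.384, -0.208,  0.045])), (200, 172, array([ 0.386, -0.207,  0.048])), (202, 179, array([ 0.388, -0.207,  0.047])), (302, 110, array([ 0.49 , -0.197,  0.046])), (304, 65, array([ 0.492, -0.197,  0.045])), (306, 68, array([ 0.494, -0.197,  0.045]))]
```

```bash
python3 -m inch '[0,0,0,0,0.05,-1,0,0,0.05,-0.9,-1,0,0,0,-2,0,0,0,-0.8,0,0,0,0,0,0,0,0,0]'; python3 - <<'E'
from h import *
p,d,s=snap('wrist','w5');print(s['t'],s['tcp_pos'],s['force'],s['finger_gap'])
cv2.imwrite('pics/w5c.png',cv2.resize(p[100:384,130:400],None,fx=2.1,fy=2.1,interpolation=cv2.INTER_CUBIC)[:,:,::-1])
p,d,s=snap('scene','s5')
cv2.imwrite('pics/s5c.png',cv2.resize(p[225:325,240:375],None,fx=5.9,fy=5.9,interpolation=cv2.INTER_LANCZOS4)[:,:,::-1])
E
```

```text
t: 6.1
tcp_pos: [0.4392, -0.1992, 0.1436]
tool_rot: [0.67, 0.742, 0.0, 0.0]
force: [-0.5, -0.9, -0.8]
finger_gap: 0.195
6.1 [ 0.43923774 -0.19917868  0.14360157] [-0.45020192 -0.91429104 -0.82512014] 0.19484169191247933
```

View pics/w5c.png

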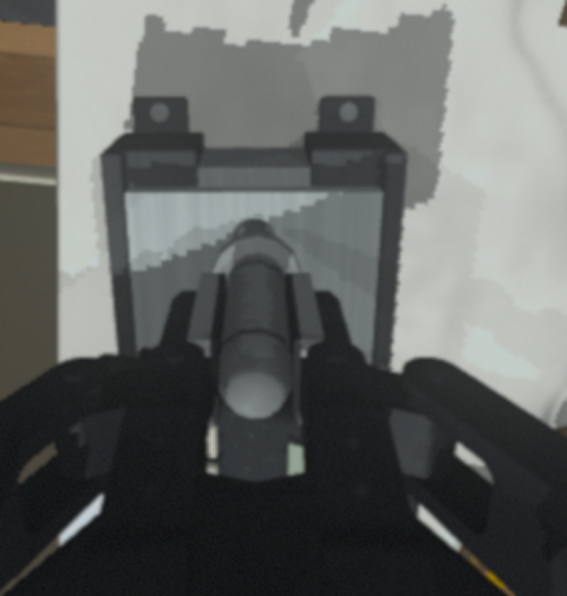

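View pics/s5c.png

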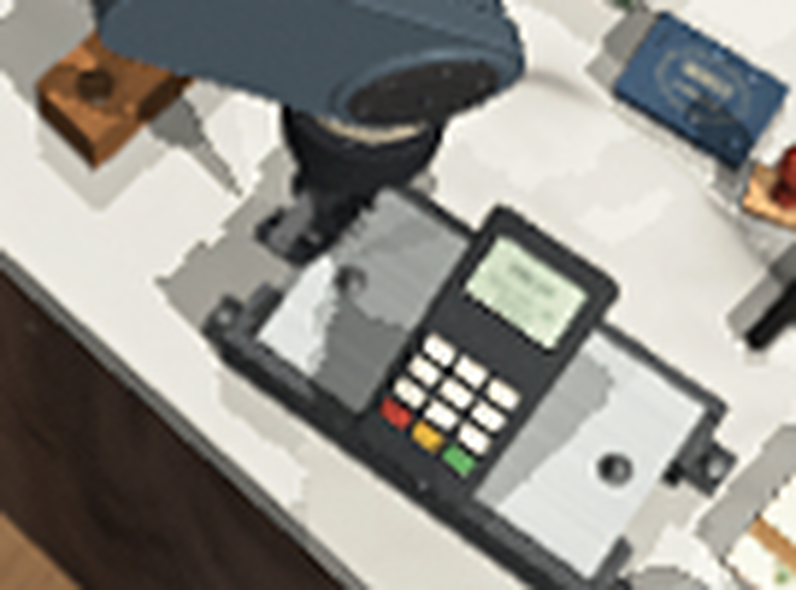

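```bash
python3 - <<'E'
from h import *
a=np.load('pics/w5.npz');p=a['p']
cv2.imwrite('pics/w5d.png',cv2.resize(p[190:235,225:280],None,fx=12,fy=12,interpolation=cv2.INTER_CUBIC)[:,:,::-1])
E
```

```text
(no output)
```

View pics/w5d.png

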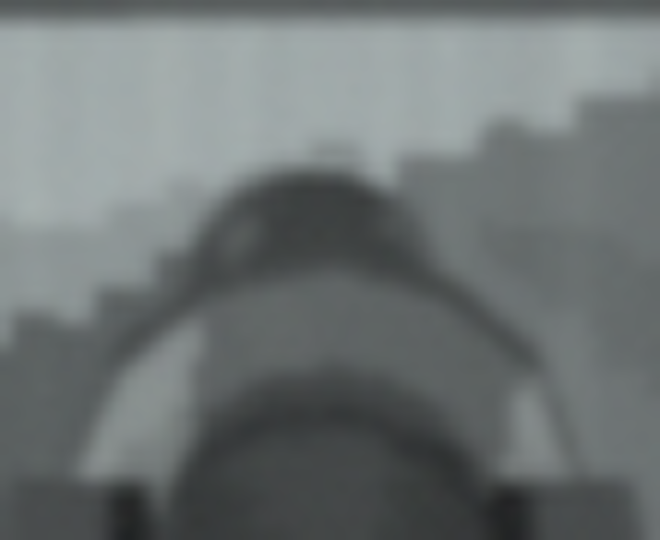

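```bash
python3 - <<'E'
from h import *
a=np.load('pics/w5.npz')
for uv in ((251.2,204.3),(225+195/12,190+245/12),(225+430/12,190+245/12),(252,191.3)): print(uv,onz('wrist',[uv],.048,a['pos'],a['rot']))
print(proj('wrist',a['pos']+[0,0,-.083],a['pos'],a['rot']))
E
```

```text
(251.2, 204.3) [[ 0.43848958 -0.20267654  0.048     ]]
(241.25, 210.41666666666666) [[ 0.43038422 -0.20924872  0.048     ]]
(260.8333333333333, 210.41666666666666) [[ 0.44747715 -0.20750137  0.048     ]]
(252, 191.3) [[ 0.43796835 -0.19080104  0.048     ]]
[252.52606008 205.71829792]
```

```bash
python3 -m inch '[-0.05,-0.4,0,0,0,-0.35,-0.4,0,0,0,-0.4,0,0,0,0,0,0,0,0,0]'; python3 -c "
from h import *
s=manip.sense();print(s['force'],s['tcp_pos'])"
```

```text
t: 6.82
tcp_pos: [0.4384, -0.2063, 0.1352]
tool_rot: [0.67, 0.742, 0.0, -0.0]
force: [-0.6, 0.5, -1.8]
finger_gap: 0.196
[-0.57347612  0.51867433 -1.78996272] [ 0.43835122 -0.20632963  0.13516922]
```

```bash
python3 -m inch '[0,-0.04,-0.3,0,0,0,-0.3,0,0,0,0,0]';python3 -m inch '[0,0,-0.2,0,0,0,-0.2,0,0,0,0,0]'
```

```text
t: 7.2
tcp_pos: [0.4383, -0.2067, 0.129]
tool_rot: [0.67, 0.742, -0.0, -0.0]
force: [0.4, -0.0, -0.3]
finger_gap: 0.192
t: 7.58
tcp_pos: [0.4383, -0.2068, 0.1252]
tool_rot: [0.67, 0.742, -0.0, -0.0]
force: [-0.1, 0.2, -1.3]
finger_gap: 0.193
```

```bash
python3 -m inch '[0,0,-0.2,0,0,0,-0.15,0,0,0,0,0]';python3 -m inch '[0,0,-0.15,0,0,0,-0.15,0,0,0,0,0]'
```

```text
t: 7.95
tcp_pos: [0.4383, -0.2068, 0.1217]
tool_rot: [0.67, 0.742, -0.0, -0.0]
force: [0.3, 0.2, -1.5]
finger_gap: 0.195
t: 8.32
tcp_pos: [0.4383, -0.2068, 0.1187]
tool_rot: [0.67, 0.742, -0.0, -0.0]
force: [0.3, 0.2, -0.7]
finger_gap: 0.193
```

```bash
python3 -m inch '[0,0.03,-0.15,0,0,0.03,-0.15,0,0,0,0,0]';python3 -m inch '[0,0.03,-0.15,0,0,0.03,-0.15,0,0,0,0,0]';python3 -m inch '[0,0.03,-0.15,0,0,0.03,-0.15,0,0,0,0,0]'
```

```text
t: 8.7
tcp_pos: [0.4386, -0.2065, 0.1158]
tool_rot: [0.67, 0.742, -0.0, 0.0]
force: [-0.9, -0.5, -1.6]
finger_gap: 0.193
t: 9.07
tcp_pos: [0.439, -0.2064, 0.1137]
tool_rot: [0.67, 0.742, -0.0, 0.001]
force: [-0.4, -1.4, 5.9]
finger_gap: 0.196
t: 9.45
tcp_pos: [0.4393, -0.2063, 0.1121]
tool_rot: [0.67, 0.742, -0.0, 0.002]
force: [-3.0, -0.9, 18.3]
finger_gap: 0.195
```

```bash
python3 -m inch '[-0.05,0.1,0.1,0,0,0,0,0]';python3 -m inch '[-0.05,0.1,0,0,0,0,0,0]'
```

```text
t: 9.7
tcp_pos: [0.4391, -0.2056, 0.1122]
tool_rot: [0.67, 0.742, -0.0, 0.002]
force: [-0.8, -2.4, 8.7]
finger_gap: 0.195
t: 9.95
tcp_pos: [0.4391, -0.2053, 0.1123]
tool_rot: [0.67, 0.743, -0.0, 0.003]
force: [-1.2, -4.0, 8.8]
finger_gap: 0.192
```

```bash
python3 -m inch '[0,0.1,0,0,0,0,0,0]';python3 -m inch '[-0.03,0.1,0,0,0,0,0,0]';python3 - <<'E'
from h import *
p,d,s=snap('wrist','w6');print(s['t'],s['tcp_pos'],s['force'],s['ft_torque'])
cv2.imwrite('pics/w6c.png',cv2.resize(p[100:384,130:400],None,fx=2.1,fy=2.1,interpolation=cv2.INTER_CUBIC)[:,:,::-1])
E
```

```text
t: 10.2
tcp_pos: [0.4391, -0.2048, 0.1123]
tool_rot: [0.67, 0.743, -0.001, 0.004]
force: [-1.9, -5.6, 8.8]
finger_gap: 0.193
t: 10.45
tcp_pos: [0.4391, -0.2044, 0.1123]
tool_rot: [0.67, 0.743, -0.001, 0.004]
force: [-1.9, -7.2, 7.0]
finger_gap: 0.197
10.45 [ 0.43914982 -0.20441015  0.1122884 ] [-1.93858413 -7.22060667  7.0032311 ] [-1.41807454  0.43432428 -0.03071724]
```

View pics/w6c.png

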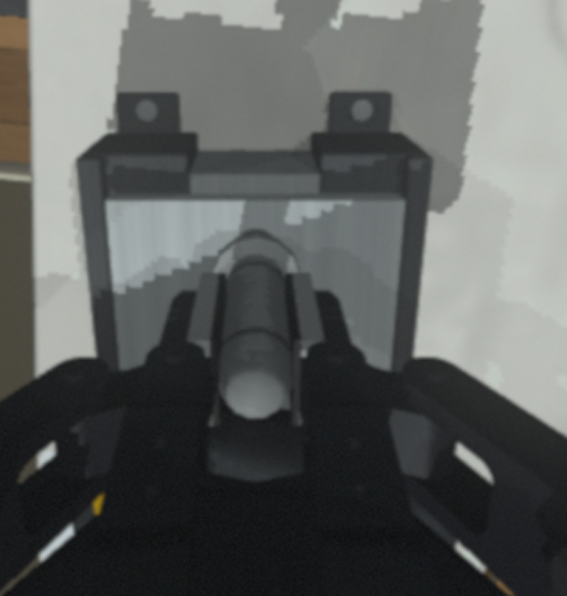

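```bash
cat > edge.py <<'E'
from h import *
import sys
def edge(fn):
    a=np.load(f'pics/{fn}.npz');p=a['p'].astype(float).max(2);C=cloud('wrist',a['d'],a['pos'],a['rot']);out=[]
    for x in (.405,.412,.46,.468):
        u=proj('wrist',np.array([x,-.185,.048]),a['pos'],a['rot']);u=int(round(u[0]))
        # plate top edge: project y candidate; find z jump crossing .044
        Z=C[:,u,2];Y=C[:,u,1]
        v=[v for v in range(150,240) if Z[v]>.0435 and Z[v-1]<=.0435 and abs(Y[v]+.188)<.02]
        mn=[v for v in range(140,240) if Z[v]>.02 and Z[v-1]<=.02]
        if v: out.append((C[v[0],u,0].round(4),(C[v[0],u,1]-.105*(C[v[0],u,0]-.4385)).round(4), [ (C[m,u,1]-.105*(C[m,u,0]-.4385)).round(4) for m in mn[:1]]))
    return out
for f in sys.argv[1:]: print(f,edge(f))
E
python3 edge.py w4 w5 w6
```

```text
w4 [(np.float64(0.4055), np.float64(-0.1911), [np.float64(-0.1745)]), (np.float64(0.4126), np.float64(-0.1911), [np.float64(-0.1748)]), (np.float64(0.461), np.float64(-0.1906), [np.float64(-0.1752)]), (np.float64(0.469), np.float64(-0.1911), [np.float64(-0.1038)])]
w5 [(np.float64(0.4053), np.float64(-0.191), [np.float64(-0.1749)]), (np.float64(0.4121), np.float64(-0.1903), [np.float64(-0.1218)]), (np.float64(0.4605), np.float64(-0.1907), [np.float64(-0.1218)]), (np.float64(0.4688), np.float64(-0.1909), [np.float64(-0.1746)])]
w6 [(np.float64(0.4046), np.float64(-0.1897), [np.float64(-0.1749)]), (np.float64(0.4121), np.float64(-0.1897), [np.float64(-0.1744)]), (np.float64(0.4604), np.float64(-0.1895), [np.float64(-0.1748)]), (np.float64(0.4688), np.float64(-0.1899), [np.float64(-0.1747)])]
```

```bash
python3 -m inch '[-0.02,0.05,-0.05,0,-0.02,0.05,-0.05,0,0,0,0,0]';python3 -m inch '[-0.02,0.05,-0.05,0,-0.02,0.05,-0.05,0,0,0,0,0]'
```

```text
t: 10.88
tcp_pos: [0.4392, -0.2042, 0.1119]
tool_rot: [0.669, 0.743, -0.001, 0.005]
force: [-2.7, -7.6, 11.3]
finger_gap: 0.195
t: 11.25
tcp_pos: [0.4393, -0.2039, 0.1115]
tool_rot: [0.669, 0.743, -0.001, 0.006]
force: [-3.7, -9.2, 15.0]
finger_gap: 0.194
```

```bash
python3 -m inch '[-0.1,0.05,0.1,0,-0.1,0.05,0,0,0,0,0,0]';python3 -m inch '[-0.1,0.1,0.05,0,0,0,0,0]'
```

```text
t: 11.62
tcp_pos: [0.4384, -0.2026, 0.1116]
tool_rot: [0.67, 0.742, -0.0, 0.007]
force: [1.8, -7.8, 6.8]
finger_gap: 0.195
t: 11.88
tcp_pos: [0.4372, -0.2011, 0.1117]
tool_rot: [0.67, 0.742, -0.0, 0.006]
force: [1.9, -5.8, 3.1]
finger_gap: 0.195
```

```bash
python3 - <<'E'
from h import *
p,d,s=snap('wrist','w7');print(s['t'],s['tcp_pos'],s['force'],s['ft_torque'])
cv2.imwrite('pics/w7c.png',cv2.resize(p[100:384,130:400],None,fx=2.1,fy=2.1,interpolation=cv2.INTER_CUBIC)[:,:,::-1])
E
python3 edge.py w7
```

```text
11.875 [ 0.43718627 -0.20108028  0.11173323] [ 1.87707052 -5.79410105  3.12162404] [-1.31243598 -0.4244849  -0.05199829]
w7 [(np.float64(0.4047), np.float64(-0.1865), [np.float64(-0.1745)]), (np.float64(0.4119), np.float64(-0.1862), [np.float64(-0.1746)]), (np.float64(0.4602), np.float64(-0.1861), [np.float64(-0.1744)]), (np.float64(0.4684), np.float64(-0.1862), [np.float64(-0.1748)])]
```

View pics/w7c.png

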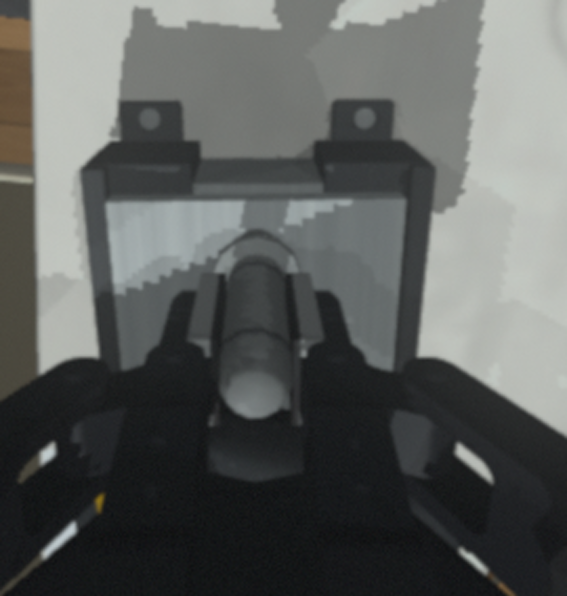

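```bash
python3 -m inch '[0.08,0.1,0,0,0,0,0,0]';python3 -m inch '[0,0.05,-0.1,0,0,0,-0.1,0,0,0,0,0]'
```

```text
t: 12.18
tcp_pos: [0.4375, -0.2, 0.1117]
tool_rot: [0.67, 0.743, -0.0, 0.006]
force: [0.4, -6.8, 4.2]
finger_gap: 0.195
t: 12.55
tcp_pos: [0.4376, -0.2002, 0.11]
tool_rot: [0.67, 0.743, -0.001, 0.006]
force: [-0.2, -8.9, 5.9]
finger_gap: 0.195
```

```bash
python3 -m inch '[-0.02,0.05,-0.1,0,0,0,-0.1,0,0,0,0,0]';python3 -m inch '[-0.02,0.05,-0.1,0,0,0,-0.1,0,0,0,0,0]'
```

```text
t: 12.92
tcp_pos: [0.4378, -0.2003, 0.1083]
tool_rot: [0.669, 0.743, -0.001, 0.007]
force: [0.0, -9.7, 7.0]
finger_gap: 0.193
t: 13.3
tcp_pos: [0.4379, -0.2003, 0.1066]
tool_rot: [0.669, 0.743, -0.001, 0.008]
force: [-1.0, -10.2, 9.1]
finger_gap: 0.191
```

```bash
python3 -m inch '[-0.03,0.05,-0.1,0,-0.02,0,-0.1,0,0,0,0,0]';python3 -m inch '[-0.03,0.05,-0.1,0,0,0,-0.1,0,0,0,0,0]'; python3 - <<'E'
from h import *
p,d,s=snap('wrist','w8');print(s['t'],s['tcp_pos'],s['force'],s['ft_torque'])
cv2.imwrite('pics/w8c.png',cv2.resize(p[100:384,130:400],None,fx=2.1,fy=2.1,interpolation=cv2.INTER_CUBIC)[:,:,::-1])
E
python3 edge.py w8
```

```text
t: 13.68
tcp_pos: [0.4369, -0.1983, 0.1037]
tool_rot: [0.67, 0.742, -0.0, 0.006]
force: [1.4, -7.4, 3.3]
finger_gap: 0.193
t: 14.05
tcp_pos: [0.4369, -0.1981, 0.1017]
tool_rot: [0.67, 0.743, -0.0, 0.007]
force: [2.0, -6.8, 3.7]
finger_gap: 0.197
14.05 [ 0.43690831 -0.19812081  0.10174222] [ 1.97814144 -6.84764399  3.71028959] [-1.58215891 -0.28203477 -0.02891656]
w8 [(np.float64(0.405), np.float64(-0.1816), [np.float64(-0.1748)]), (np.float64(0.412), np.float64(-0.1816), [np.float64(-0.1193)]), (np.float64(0.46), np.float64(-0.1817), [np.float64(-0.1749)]), (np.float64(0.4676), np.float64(-0.1814), [np.float64(-0.1747)])]
```

View pics/w8c.png

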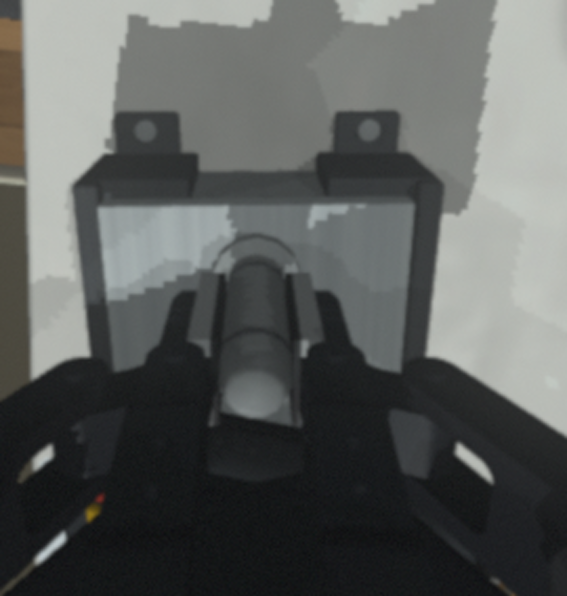

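```bash
python3 -m inch '[0.06,-0.15,-0.1,0,0,0,0,0]';python3 -m inch '[0,-0.1,-0.1,0,0,0,-0.1,0,0,0,0,0]'
```

```text
t: 14.35
tcp_pos: [0.4369, -0.1986, 0.1005]
tool_rot: [0.67, 0.742, -0.0, 0.005]
force: [2.0, -5.1, 2.4]
finger_gap: 0.192
t: 14.72
tcp_pos: [0.4369, -0.199, 0.0984]
tool_rot: [0.67, 0.742, 0.0, 0.005]
force: [3.5, -5.9, 3.6]
finger_gap: 0.195
```

```bash
python3 -m inch '[0.1,-0.1,-0.1,0,0,0,0,0]';python3 -m inch '[0.05,-0.1,-0.1,0,0,0,-0.1,0,0,0,0,0]'
```

```text
t: 14.98
tcp_pos: [0.4372, -0.1995, 0.0971]
tool_rot: [0.67, 0.742, 0.0, 0.004]
force: [3.4, -4.4, 3.1]
finger_gap: 0.193
t: 15.35
tcp_pos: [0.4372, -0.1999, 0.0947]
tool_rot: [0.67, 0.742, 0.0, 0.003]
force: [3.9, -5.0, 2.1]
finger_gap: 0.192
```

```bash
python3 -m inch '[0.1,-0.1,0,0,0,0,0,0]';python3 -m inch '[0.05,-0.05,-0.1,0,0,0,-0.1,0,0,0,0,0]'
```

```text
t: 15.6
tcp_pos: [0.4374, -0.2001, 0.0946]
tool_rot: [0.67, 0.742, 0.0, 0.002]
force: [4.1, -4.3, 1.8]
finger_gap: 0.193
t: 15.98
tcp_pos: [0.4375, -0.2002, 0.0924]
tool_rot: [0.67, 0.742, 0.0, 0.001]
force: [3.7, -3.0, 1.7]
finger_gap: 0.193
```

```bash
python3 -m inch '[0.05,-0.05,-0.1,0,0,0,-0.1,0,0,0,0,0]';python3 -m inch '[0.05,0,-0.1,0,0,0,0,0]';python3 -m inch '[0,0,-0.1,0,0,0,0,0]'
```

```text
t: 16.35
tcp_pos: [0.4375, -0.2004, 0.0903]
tool_rot: [0.67, 0.742, 0.0, 0.001]
force: [4.1, -3.6, 1.3]
finger_gap: 0.194
t: 16.6
tcp_pos: [0.4377, -0.2003, 0.0892]
tool_rot: [0.67, 0.742, -0.0, 0.0]
force: [3.7, -3.6, 1.3]
finger_gap: 0.194
t: 16.85
tcp_pos: [0.4378, -0.2004, 0.089]
tool_rot: [0.67, 0.742, -0.0, 0.001]
force: [2.0, -3.6, 9.6]
finger_gap: 0.193
```

```bash
python3 -m inch '[0,0,0.05,0,0,0,0,0]'; python3 -m inch '[0,0,0,0,0,0,0,0,0,0,0,0]' 50;  python3 -m inch '[0,0,2,0,0,0,4,0,0,0,3,0,0,3,0,0,0,0,0,0]'; python3 - <<'E'
from h import *
p,d,s=snap('wrist','w9');print(s['t'],s['tcp_pos'],s['force'])
C=cloud('wrist',d,s['tcp_pos'],s['tool_rot'])
q=(C[...,2]>.1)&(C[...,2]<.118)&(abs(C[...,0]-.438)<.015)&(abs(C[...,1]+.2)<.02)
print('pin',C[q].min(0),C[q].max(0),q.sum())
q=(C[...,2]>.0505)&(C[...,2]<.056)&(abs(C[...,0]-.438)<.018)&(abs(C[...,1]+.2)<.02)
print('collar',C[q].min(0),C[q].max(0),np.median(C[q][:,2]),q.sum())
E
python3 edge.py w9
```

```text
t: 17.1
tcp_pos: [0.4378, -0.2003, 0.0891]
tool_rot: [0.67, 0.742, -0.0, 0.0]
force: [2.4, -4.7, 5.6]
finger_gap: 0.194
t: 17.48
tcp_pos: [0.4361, -0.1987, 0.0882]
tool_rot: [0.67, 0.742, -0.0, -0.002]
force: [0.3, -0.1, -0.4]
finger_gap: 0.497
t: 18.1
tcp_pos: [0.4361, -0.1679, 0.1787]
tool_rot: [0.669, 0.743, -0.0, -0.002]
force: [0.9, -0.0, 0.2]
finger_gap: 0.5
18.1 [ 0.43613554 -0.16788512  0.17874937] [ 0.8636164  -0.03220296  0.2445278 ]
pin [ 0.4287897  -0.20936682  0.10006194] [ 0.44581563 -0.19297347  0.11199791] 358
collar [ 0.42367143 -0.2105018   0.05050502] [ 0.45120531 -0.18852474  0.05575864] 0.05220778830712357 240
w9 [(np.float64(0.4045), np.float64(-0.1822), [np.float64(-0.0906)]), (np.float64(0.4115), np.float64(-0.1814), [np.float64(-0.1745)]), (np.float64(0.4593), np.float64(-0.1816), [np.float64(-0.1748)]), (np.float64(0.4675), np.float64(-0.1817), [np.float64(-0.1747)])]
```

View pics/w9.png

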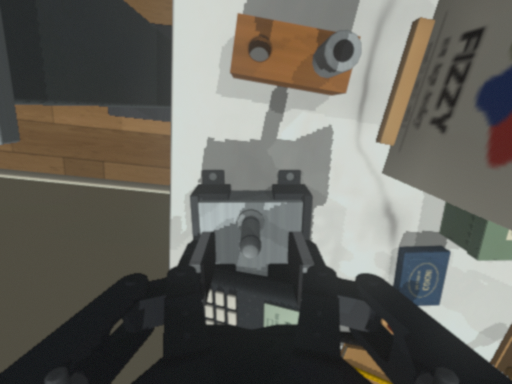

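```bash
python3 - <<'E'
from h import *
for n in ('scene','top'):
    p,d,s=snap(n,n[0]+'9')
a=np.load('pics/s9.npz');b=np.load('pics/t9.npz')
A=cv2.resize(a['p'][225:325,260:375],None,fx=5,fy=5,interpolation=cv2.INTER_LANCZOS4)
B=cv2.resize(b['p'][195:275,290:390],None,fx=5,fy=5,interpolation=cv2.INTER_LANCZOS4)
cv2.imwrite('pics/s9c.png',A[:,:,::-1]);cv2.imwrite('pics/t9c.png',B[:,:,::-1])
E
```

```text
(no output)
```

View pics/s9c.png

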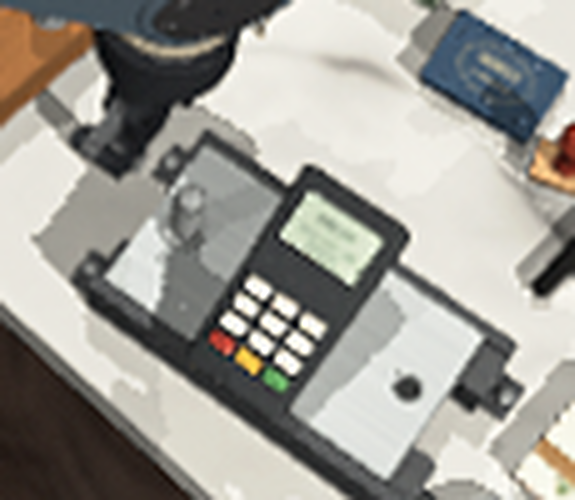

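View pics/t9c.png

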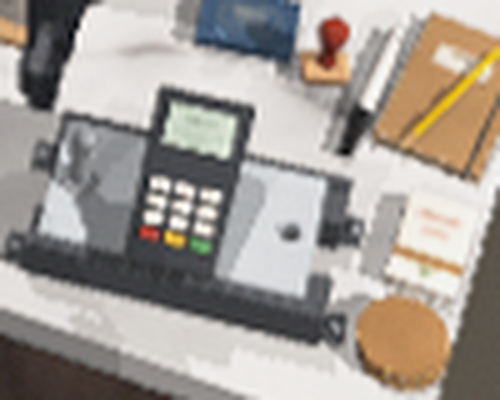

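```bash
python3 - <<'E'
from h import *
o=-.4 # resize centre offset
for n,uv in (('scene',(260+407/5+o,225+387/5+o)),('top',(290+289/5+o,195+231/5+o)),('scene',(240+521/5+o,200+521/5+o)),('top',(250+553/5.5+o,180+341/5.5+o))):
    print(n,onz(n,[uv],.048))
# blob centroid
for n,bx in (('s9',(335,348,296,309)),('t9',(342,355,236,248)),('scene0',(338,351,298,311)),('top0',(344,358,236,248))):
    p=np.load(f'pics/{n}.npz')['p'].max(2).astype(float);x0,x1,y0,y1=bx
    w=np.clip(150-p[y0:y1,x0:x1],0,None);v,u=np.mgrid[y0:y1,x0:x1]
    uv=((w*u).sum()/w.sum(),(w*v).sum()/w.sum());print(n,uv,onz('scene' if n[0]=='s' else 'top',[uv],.048))
E
```

```text
scene [[ 0.45517257 -0.36017086  0.048     ]]
top [[ 0.45743794 -0.36044351  0.048     ]]
scene [[ 0.4566145  -0.36943923  0.048     ]]
top [[ 0.45799023 -0.37082888  0.048     ]]
s9 (np.float64(341.202154626109), np.float64(302.28833967046893)) [[ 0.45491079 -0.36113484  0.048     ]]
t9 (np.float64(351.09248554913296), np.float64(241.31907514450867)) [[ 0.46053695 -0.37374514  0.048     ]]
scene0 (np.float64(343.4717987804878), np.float64(303.7797256097561)) [[ 0.45600543 -0.36870629  0.048     ]]
top0 (np.float64(354.7261513157895), np.float64(241.24588815789474)) [[ 0.46605786 -0.38613189  0.048     ]]
```

```bash
python3 - <<'E'
from h import *
a=np.load('pics/w9.npz');C=cloud('wrist',a['d'],a['pos'],a['rot'])
q=(C[...,2]>.084)&(C[...,2]<.092)&(abs(C[...,0]-.488)<.03)&(abs(C[...,1]+.045)<.03)
print('bolt',C[q].min(0),C[q].max(0),q.sum())
print(onz('wrist',[(343,50)],.088,a['pos'],a['rot']))
E
python3 -m inch '[1,2.5,0,0,1.2,3,0,0,1.2,3,0,0,1.2,2.5,0,0,0.6,1.3,0,0,0,0,0,0,0,0,0,0]' 65 60; python3 - <<'E'
from h import *
p,d,s=snap('wrist','w10');print(s['t'],s['tcp_pos'],s['force'])
C=cloud('wrist',d,s['tcp_pos'],s['tool_rot'])
q=(C[...,2]>.084)&(C[...,2]<.092)&(abs(C[...,0]-.488)<.03)&(abs(C[...,1]+.045)<.03)
print('bolt',C[q].min(0),C[q].max(0),q.sum())
E
```

```text
bolt [ 0.47469596 -0.05902335  0.08408725] [ 0.50236242 -0.03202943  0.08966463] 1268
[[ 0.48827889 -0.04532389  0.088     ]]
t: 19.12
tcp_pos: [0.4893, -0.0478, 0.1786]
tool_rot: [0.67, 0.742, -0.0, -0.0]
force: [0.1, 0.1, 0.2]
finger_gap: 0.651
19.125 [ 0.4892977  -0.04782422  0.17860313] [0.05494107 0.13842935 0.20454351]
bolt [ 0.47530259 -0.05858747  0.08402345] [ 0.50225915 -0.03138711  0.08919189] 775
```

View pics/w10.png

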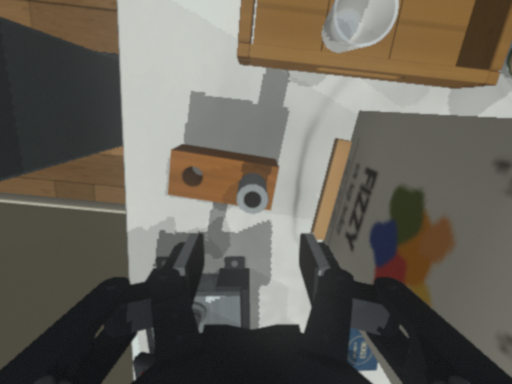

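```bash
python3 -m inch '[-0.06,0.26,0,0,0,0,-3,0,0,0,-4,0,0,0,-2,0,0,0,-0.85,0,0,0,0,0]' 60;  python3 -m inch '[0,0,0,0,0,0,0,0,0,0,0,0,0,0,0,0]' 0 60; python3 -m inch '[0,0,1,0,0,0,3,0,0,0,4,0,0,0,2,0,0,0,0,0]';python3 - <<'E'
from h import *
p,d,s=snap('wrist','w11');print(s['t'],s['tcp_pos'],s['force'])
C=cloud('wrist',d,s['tcp_pos'],s['tool_rot']);T=s['tcp_pos'];D=C-T
q=(D[...,2]>.004)&(D[...,2]<.014)&(abs(D[...,0])<.016)&(abs(D[...,1])<.03)
print('bolt',D[q].min(0),D[q].max(0),q.sum())
E
```

```text
t: 19.92
tcp_pos: [0.4889, -0.0446, 0.0802]
tool_rot: [0.67, 0.742, -0.0, -0.0]
force: [-0.7, -0.6, -0.1]
finger_gap: 0.605
t: 20.42
tcp_pos: [0.4896, -0.0447, 0.0814]
tool_rot: [0.67, 0.742, 0.0, 0.001]
force: [-1.9, -0.4, 6.8]
finger_gap: 0.303
t: 21.05
tcp_pos: [0.4899, -0.0447, 0.1821]
tool_rot: [0.67, 0.742, 0.001, 0.002]
force: [0.1, -0.1, -1.4]
finger_gap: 0.305
21.05 [ 0.48987389 -0.04465384  0.18206925] [ 0.13925784 -0.14902406 -1.392478  ]
bolt [-0.01595556 -0.01374822  0.00400269] [0.01599443 0.0140458  0.01396817] 2270
```

View pics/w11.png

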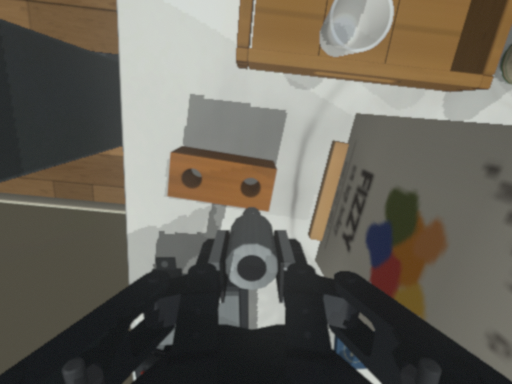

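```bash
python3 -m inch '[-0.2,-1,3,0,-0.3,-2.5,2.5,0,-0.4,-4,0,0,-0.4,-4,0,0,-0.4,-4,0,0,-0.4,-4,0,0,-0.4,-4,0,0,-0.4,-4,0,0,-0.4,-2.5,0,0,-0.2,-1.3,0,0,0,0,0,0,0,0,0,0]'; python3 - <<'E'
from h import *
p,d,s=snap('wrist','w12');print(s['t'],s['tcp_pos'],s['force'])
p,d,s=snap('scene','s12')
cv2.imwrite('pics/s12c.png',cv2.resize(p[205:325,260:400],None,fx=5,fy=5,interpolation=cv2.INTER_LANCZOS4)[:,:,::-1])
E
```

```text
t: 22.6
tcp_pos: [0.4539, -0.356, 0.2351]
tool_rot: [0.67, 0.743, 0.0, -0.001]
force: [0.1, -0.9, -1.5]
finger_gap: 0.309
22.6 [ 0.45390739 -0.35595218  0.23507905] [ 0.0777112  -0.89609705 -1.46185231]
```

View pics/w12.png

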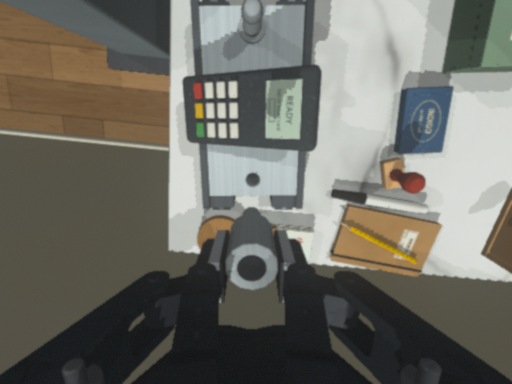

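View pics/s12c.png

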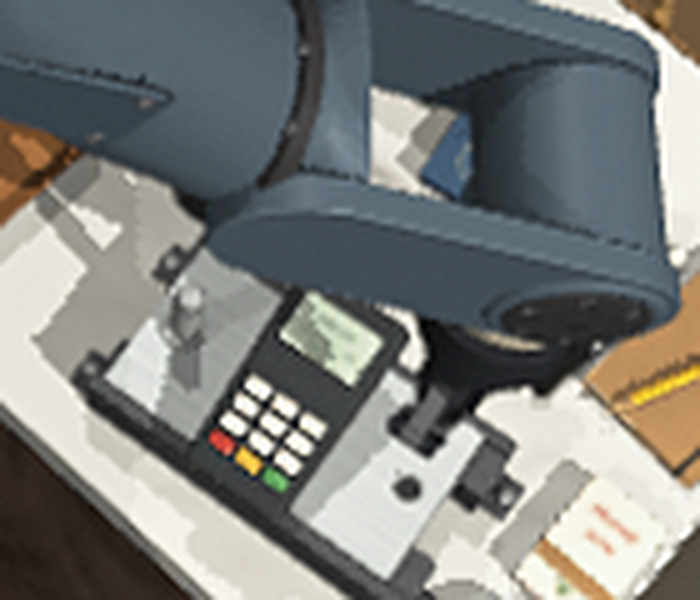

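Right hole visible in the wrist picture at about (252,179); I'll locate it there.

```bash
python3 - <<'E'
from h import *
a=np.load('pics/w12.npz');p=a['p'].max(2).astype(float);x0,x1,y0,y1=242,263,170,189
w=np.clip(120-p[y0:y1,x0:x1],0,None);v,u=np.mgrid[y0:y1,x0:x1]
uv=((w*u).sum()/w.sum(),(w*v).sum()/w.sum());print(uv,onz('wrist',[uv],.048,a['pos'],a['rot']))
q=(w>30);print(u[q].min(),u[q].max(),v[q].min(),v[q].max())
C=cloud('wrist',a['d'],a['pos'],a['rot'])
print(C[150:200:6,235].round(4).tolist())
# pin top & collar
q=(C[...,2]>.106)&(C[...,2]<.114)&(abs(C[...,0]-.438)<.02)&(abs(C[...,1]+.2)<.03);print('pin',C[q].mean(0),q.sum())
print(proj('wrist',[.4541,-.3606,.048],a['pos'],a['rot']))
E
```

```text
(np.float64(252.4852071005917), np.float64(178.65007141399715)) [[ 0.45448448 -0.35990335  0.048     ]]
247 258 174 184
[[0.4307, -0.328, 0.0469], [0.4313, -0.3351, 0.0468], [0.432, -0.3418, 0.0487], [0.4325, -0.3495, 0.0463], [0.4331, -0.3564, 0.0478], [0.4337, -0.3644, 0.0455], [0.4344, -0.3715, 0.0469], [0.435, -0.3789, 0.0476], [0.4345, -0.3998, 0.0093]]
pin [ 0.43784235 -0.20369703  0.1089603 ] 284
[252.10615967 179.17788336]
```

```bash
python3 -m inch '[0.06,-0.42,0,0,0,0,-3,0,0,0,-4,0,0,0,-3,0,0,0,-1.3,0,0,0,0,0,0,0,0,0]'; python3 - <<'E'
from h import *
p,d,s=snap('wrist','w13');print(s['t'],s['tcp_pos'],s['force'],s['tool_rot'])
cv2.imwrite('pics/w13c.png',cv2.resize(p[100:384,130:400],None,fx=2.1,fy=2.1,interpolation=cv2.INTER_CUBIC)[:,:,::-1])
E
```

```text
t: 23.58
tcp_pos: [0.4553, -0.3624, 0.1235]
tool_rot: [0.67, 0.742, -0.0, 0.001]
force: [0.1, -0.3, -0.2]
finger_gap: 0.309
23.575 [ 0.45529041 -0.36240124  0.12350791] [ 0.07678053 -0.28214938 -0.17712618] [ 6.70086327e-01  7.42282058e-01 -1.64577240e-04  1.27791166e-03]
```

View pics/w13c.png

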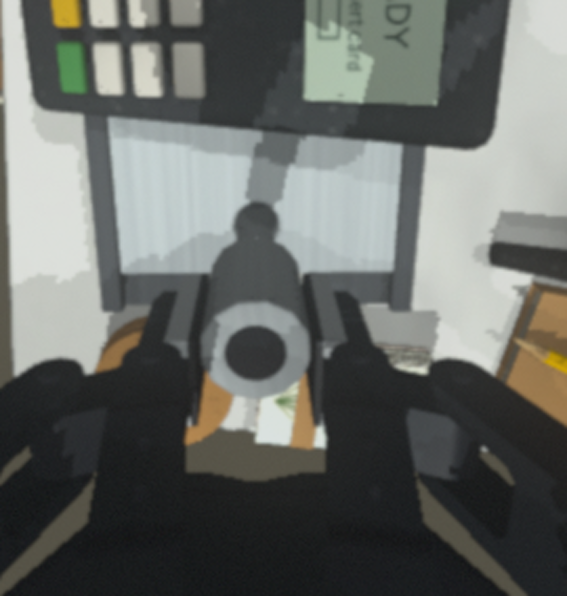

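```bash
python3 - <<'E'
from h import *
a=np.load('pics/w13.npz')
cv2.imwrite('pics/w13d.png',cv2.resize(a['p'][185:225,230:280],None,fx=12,fy=12,interpolation=cv2.INTER_CUBIC)[:,:,::-1])
for uv in ((252.4,196.2),(130+236/2.1,100+222/2.1),(130+278/2.1,100+222/2.1)): print(onz('wrist',[uv],.048,a['pos'],a['rot']))
E
```

```text
[[ 0.45413237 -0.35182184  0.048     ]]
[[ 0.4470561  -0.36053348  0.048     ]]
[[ 0.46281418 -0.35892684  0.048     ]]
```

View pics/w13d.png

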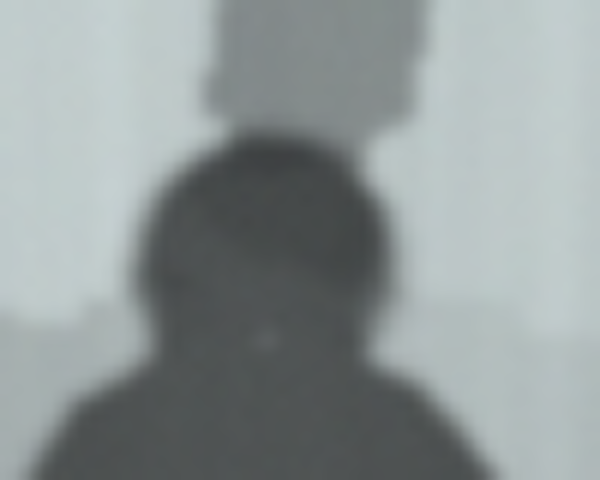

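```bash
python3 -m inch '[-0.04,0.25,0,0,0,0,-0.4,0,0,0,-0.2,0,0,0,0,0]'; python3 -m inch '[0,0,-0.2,0,0,0,-0.2,0,0,0,-0.2,0,0,0,0,0]'
```

```text
t: 24.12
tcp_pos: [0.454, -0.359, 0.116]
tool_rot: [0.67, 0.742, 0.0, -0.0]
force: [-0.6, -0.1, -0.9]
finger_gap: 0.309
t: 24.62
tcp_pos: [0.4543, -0.3593, 0.1101]
tool_rot: [0.67, 0.742, 0.0, 0.0]
force: [-0.1, -0.1, -1.6]
finger_gap: 0.307
```

```bash
python3 -m inch '[0.02,-0.05,-0.15,0,0,0,-0.15,0,0,0,0,0]'; python3 -m inch '[0,0,-0.15,0,0,0,-0.15,0,0,0,0,0]';python3 -m inch '[0,0,-0.15,0,0,0,-0.15,0,0,0,0,0]'
```

```text
t: 25.0
tcp_pos: [0.4543, -0.3597, 0.1072]
tool_rot: [0.67, 0.742, 0.0, -0.0]
force: [0.2, -0.3, -0.9]
finger_gap: 0.302
t: 25.38
tcp_pos: [0.4544, -0.3597, 0.1042]
tool_rot: [0.67, 0.742, 0.0, -0.0]
force: [1.2, -0.8, -1.2]
finger_gap: 0.304
t: 25.75
tcp_pos: [0.4545, -0.3599, 0.1013]
tool_rot: [0.67, 0.742, -0.0, 0.0]
force: [0.9, 0.1, -2.0]
finger_gap: 0.307
```

```bash
python3 -m inch '[0,0,-0.2,0,0,0,-0.2,0,0,0,-0.2,0,0,0,0,0]'; python3 -m inch '[0,0,-0.2,0,0,0,-0.2,0,0,0,-0.2,0,0,0,0,0]';python3 -m inch '[0,0,-0.15,0,0,0,-0.15,0,0,0,0,0]'
```

```text
t: 26.25
tcp_pos: [0.4545, -0.3599, 0.0951]
tool_rot: [0.67, 0.742, -0.0, 0.0]
force: [1.7, -1.8, -2.8]
finger_gap: 0.304
t: 26.75
tcp_pos: [0.4545, -0.3598, 0.0891]
tool_rot: [0.67, 0.742, -0.0, 0.0]
force: [1.9, -1.7, -2.0]
finger_gap: 0.313
t: 27.12
tcp_pos: [0.4545, -0.3599, 0.0863]
tool_rot: [0.67, 0.742, -0.0, 0.0]
force: [1.3, -2.3, -0.5]
finger_gap: 0.309
```

```bash
python3 -m inch '[0,0,-0.1,0,0,0,-0.1,0,0,0,0,0]'; python3 -m inch '[0,0,-0.05,0,0,0,-0.05,0,0,0,0,0]'
```

```text
t: 27.5
tcp_pos: [0.4545, -0.3599, 0.0843]
tool_rot: [0.67, 0.742, -0.0, 0.0]
force: [2.3, -1.8, -0.5]
finger_gap: 0.307
t: 27.88
tcp_pos: [0.4545, -0.3599, 0.0836]
tool_rot: [0.67, 0.742, -0.0, 0.0]
force: [2.0, -3.7, 2.4]
finger_gap: 0.307
```

Contact at the expected 83.6 mm height. Release, rise and check.

```bash
python3 -m inch '[0,0,0,0,0,0,0,0,0,0,0,0]' 55;  python3 -m inch '[0,0,2,0,0,0,4,0,0,0,5,0,0,0,4,0,0,1,0,0,0,0,0,0]'; python3 - <<'E'
from h import *
p,d,s=snap('wrist','w14');print(s['t'],s['tcp_pos'],s['force'])
C=cloud('wrist',d,s['tcp_pos'],s['tool_rot'])
q=(C[...,2]>.085)&(C[...,2]<.096)&(abs(C[...,0]-.4545)<.02)&(abs(C[...,1]+.36)<.022)
print('bolt',C[q].min(0),C[q].max(0),np.median(C[q][:,2]),q.sum())
q=(C[...,2]>.1)&(C[...,2]<.118)&(abs(C[...,0]-.438)<.02)&(abs(C[...,1]+.2)<.022)
print('pin',C[q].min(0),C[q].max(0),q.sum())
p,d,s=snap('scene','s14')
cv2.imwrite('pics/s14c.png',cv2.resize(p[205:325,260:400],None,fx=5,fy=5,interpolation=cv2.INTER_LANCZOS4)[:,:,::-1])
E
```

```text
t: 28.25
tcp_pos: [0.4536, -0.3587, 0.0828]
tool_rot: [0.67, 0.742, 0.0, -0.001]
force: [-0.1, -0.5, 0.2]
finger_gap: 0.548
t: 29.0
tcp_pos: [0.4535, -0.348, 0.2325]
tool_rot: [0.67, 0.742, 0.0, -0.001]
force: [-0.1, -0.9, -0.1]
finger_gap: 0.551
29.0 [ 0.45351436 -0.34796469  0.23252286] [-0.12604924 -0.93826151 -0.0882788 ]
bolt [ 0.44013742 -0.37422261  0.08502566] [ 0.46704399 -0.34686245  0.0916194 ] 0.08916600506809647 521
pin [ 0.42861628 -0.2112491   0.10009593] [ 0.44630743 -0.19365147  0.11281594] 437
```

View pics/w14.png

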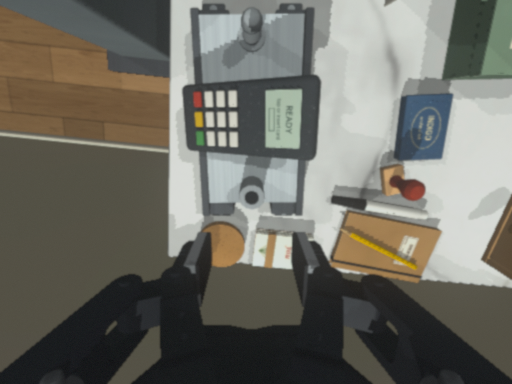

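View pics/s14c.png

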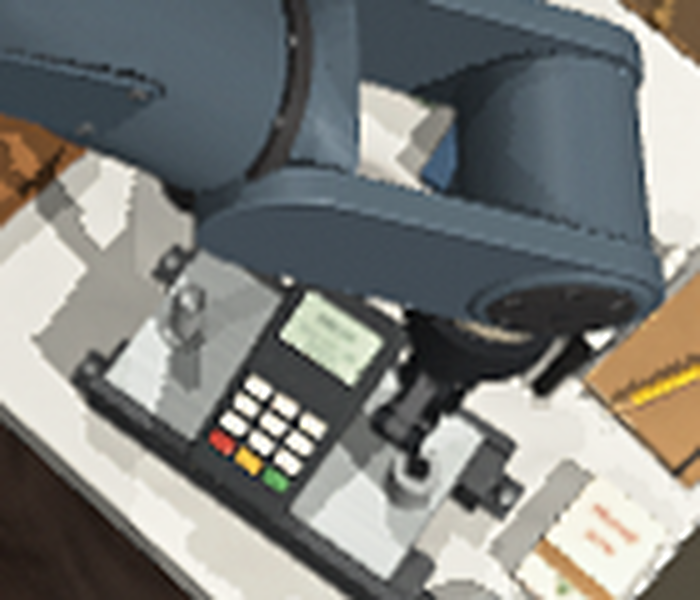

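```bash
python3 -m inch '[0,0,0,0,0,0,0,0]'; python3 -c "
from h import *
print(job.sign_off())"
```

```text
t: 29.35
tcp_pos: [0.4541, -0.3496, 0.2324]
tool_rot: [0.67, 0.742, 0.0, -0.001]
force: [0.6, -0.2, 0.1]
finger_gap: 0.548
the job is handed in; nothing more can be done
None
```

The drift pin is home in the left hole and the shoulder bolt is fully home in the right hole. I handed the job in at about 29 s.

**How it went:**
- The plate had slipped towards -y. I worked the pin's taper down in small steps while easing it towards +y, until its collar seated.
- While feeling for the taper, the push reached about 18 N down at most, and about 10 N sideways.
- The bolt then went in with no more than about 4 N.

**Last checks:**
- **Pin:** it stands upright. Its top was at about 112 mm, where 112 mm is expected when seated.
- **Bolt:** its top was at about 89–90 mm, where 90 mm is expected when seated. Its centre was within about 1 mm of the measured hole.
- **Robot and bystanders:** the gripper was open and clear of everything, and the bystanders in the last wrist and scene pictures stand where they were. I did not re-measure them or view the tape and stapler again.

**Disagreements:**
- The plate's end moved about 9.3 mm by wrist depth, just over the stated 7.4–9 mm. The mount's ends seen from the fixed cameras had suggested only about 6 mm. I put this down to camera error, because both parts seated at the heights expected.
- Partway through drawing the plate over, pushing slightly off along x made it bind against a lip. I eased off and corrected the x position.

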